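# Turn over the washed bur block and clip it into its dock

### The arm

A 6-joint arm with a two-finger parallel gripper is mounted at the origin on the work surface. World frame = base frame: x ahead of the robot, y to its left, z up, the work surface at z = 0. Lengths are in m, angles in rad, forces in N, time in s.
With the tool pointing down it reaches from about 0.35 to 0.725 m from the base axis. Payload 6 kg.
Tool frame: the origin (TCP) lies between the finger pads; the fingertips stand 11 mm ahead of it and the grasp point (between the pads) lies 8 mm behind it (ctrl.nose_length is the distance from the TCP to the fingertips, in m); z points along the fingers, y is the direction in which the jaws open and shut (so a half turn about z gives the same grasp; the last joint's range is limited). The gripper opens to 85 mm and grips with 20 to 120 N. Pads are 22 mm wide; open, the fingers measure 114 mm over their backs; the gripper's body (76 mm by 85 mm) begins 54 mm behind the grasp point. The pads swing forward as they close: fully open they stand 13 mm farther back than shut.
Start: joints at [-0.882, 0.04, 0.085, 0, -1.615, -0.334], TCP at [0.208, -0.563, 0.242] pointing down, gripper open.
Joint ranges: [-2.56, 2.56], [-1.29, 2.01], [-1.08, 1.49], [-3.29, 1.98], [-2.81, -0.18], [-2.99, 2.99]. Speed limits (rad/s): [2.57, 2.57, 3.01, 3.14, 3.14, 3.14].

### API

Orientations are given as a unit quaternion [w, x, y, z].
In Python, from bench import readout, camera, calibration, order, nets, ctrl gives the robot as it stands.
- The arm moves only by the tool drive_tool, never from a script. Its argument "deltas" is a list of rows, each a list of 5 numbers: the shift along the world's x, y, z as a fraction of full scale, then the turn about the world's z as a fraction of full scale, then the closure, from -1 (fully open) to 1 (shut). A call has exactly 8 rows; each row is the pose to reach, as a shift and turn from the pose commanded when the call began, turning the shorter way round; what a row does not reach only later rows make up. Full scale, the value 1, is 0.4 m for a shift and 180 degrees for a turn. A row lasts 1/8 s, in which the tool goes at most 62.5 mm and 10.7 degrees, less where a joint would pass 70% of its speed; a pose out of reach is approached as far as the arm can. A call with a number of a shift or a turn outside -1 to 1 is refused whole. A call with a gripper value outside its range is refused whole. The fingers move at their own pace and stop on an object; the grip force is fixed at half the most. Time passes only in rows, so rows that repeat a pose let the fingers close, or fill a call up. It gives the time, the measured TCP pose, the force and the opening at its end, in the units of the state.
- readout.state(): the state, without advancing time (a new reading comes with each control period).
- camera(name): name is "scene" or "top"; returns the picture (420x560x3 uint8, red, green, blue); there is no depth.
- calibration(name): a dict with "intrinsics" (3x3 intrinsics, pixels), "eye" and "rotation" of the camera in the world. Camera axes: x right, y up, looking along -z (the intrinsics and any distortion apply to the point x, -y, -z); pixel columns grow to the right and rows downward; lengths in m; the calibration is good to about 2 mm. A picture is of the moment at which its call begins. calibration takes no time and is no camera call.
- order.finish_job(): hands the job in, once; it reports no verdict.
Trained networks look in the newest picture that a camera, given by its name, has taken for a name from the list of things; names that differ only in an ending like _2 or _b are one class to them, and where a whole thing is asked for, a point or a joint stands for the part that bears it (a point fixed in the world has none). Each returns a list of dicts, best first, with "p" (0 to 1); they miss things now and then, are a little off and sometimes report something else, mostly with a low value. They report only what shows in the picture. A call takes as long as a camera call. They do not tell look-alikes from the thing itself.
- nets.recognise(camera, thing): "xyz" ([x, y, z] in m, in world coordinates, good to about 4 mm: the middle of the surface that is visible of it).
The state is a dict: "clock": time; "q": joint angles; "qvel": joint speeds; "tau": joint torques, N m; "tcp_pos": TCP position; "tool_rot": TCP orientation; "force": force on the tool from outside, world axes, zero at the start; "torque": the same for the moment, N m; "gripper_width": opening from 0.0 (shut) to 1.0 (fully open).
Only numpy, scipy, OpenCV 4.12 (cv2) and the standard library are available. Lean on these libraries where they do the work, as an engineer would, in place of code of your own. Each camera call takes 0.05 s, during which the arm holds its last target.

### The job

The empty bur block was left upside down on the drying mat. Turn it over so that its drill holes face up, tuck its grooved side under the steel dock's lip while it is still tilted, then lower the other side behind the low sill, so that it sits flat on the dock and centred on the lip. Let go of it, and leave the canister, the jar and the carton where they are.

Things in the scene. Friction and masses are not known exactly. Their poses are not given: they have to be found in the camera images.
- bur_block: Aluminium block, 0.24 kg +-30%, 48 x 60 x 34 mm (its x, y, z). Origin: centre of its underside; z points out of its top. Starts upside down on the mat: z down, origin 34 mm above the mat, its x roughly to the robot's left (within 27 degrees). Its flat 48 x 34 mm ends (y = +-30 mm) are good to grip, also with a tilted gripper. It stands steadily on its grooved -x side.
- block_top (a point): Centre of the block's top face, block frame (0, 0, 34) mm, axes as the block. The top has two rows of five dark drill holes (look only); the underside is plain. The two upright corners on the +x side are bevelled 8 mm, so from above or below the bevelled side is the one opposite the groove.
- block_ledge (a point): Middle of the lower edge of the block's grooved side, block frame (-24, 0, 0) mm, axes as the block. The groove runs the full 60 mm, is 9 mm deep and lies 7 to 19 mm above the underside; below it is a ledge 7 mm thick. Above and below the groove this side is flush: stood on it, the block's x points up and its underside centre is 24 mm above the support.
- drying_mat: Fixed flat dark ribbed rubber mat, 170 x 170 mm, 3 mm thick; the block lies within about 35 mm of its middle. Origin: centre of its underside, on the table; z up.
- dock: Fixed stainless dock: a plate 110 x 110 mm, 6 mm thick, whose top is the floor of a bay between a lip (+x) and a low sill (-x); nothing stands at the bay's y ends. Origin: centre of its underside, on the table; z up; x points from sill to lip, roughly to the robot's left (within 23 degrees).
- dock_seat (a point): Centre of the bay's floor, dock frame (0, 0, 6) mm, axes as the dock. The seated block's origin is here, z up, its x opposite to the dock's x, with 3 mm of play between wall and sill. It cannot go in level, for the sill is in the way: it goes in with its grooved side lower by about 12 degrees.
- dock_lip (a point): Middle of the lower front edge of the dock's lip, dock frame (17.5, 0, 16.5) mm, axes as the dock. The lip is 52 mm long (y), 5 mm thick, and juts 8 mm over the bay from a wall whose inner face is at x = 25.5 mm. Its underside is 10.5 mm and its top 15.5 mm above the bay's floor; the wall is no higher. The lip enters the block's groove.
- dock_sill (a point): Middle of the top inner edge of the dock's sill, dock frame (-25.5, 0, 11) mm, axes as the dock. The sill is 48 mm long (y), 6 mm wide and 5 mm higher than the bay's floor.
- canister: Loose steel canister, 76 mm across, 72 mm high, to be left alone; stands beyond the work. Origin: centre of its underside.
- jar: Loose clear jar with a white cap, 72 mm across, 75 mm high, to be left alone; stands to the left. Origin: centre of its underside.
- glove_carton: Loose plain white carton 110 by 140 by 70 mm (x, y, z), to be left alone; lies to the right. Origin: centre of its underside.
Things that resemble listed ones, but are neither listed nor needed, are in the scene too. There is more than one size of the bur_block; the job needs the middle-sized. Of the things that look like the dock, take the one that is nearest to the robot's base at the start.

How it is judged:
By the outcome, as a careful person would: the job done as asked, in the order asked, and still so for the second after the job is handed in, with the robot touching nothing.
It also fails if it takes over 56 s, if anything falls off the work surface, if the arm or the gripper's body presses on something with over 40 N, if the wrist force passes 120 N, or if a joint passes its speed limit or range.

## Working session

There is one attempt and no reset: what is moved stays moved. The work goes in short steps, Python scripts to look and compute and a tool call to move; the robot and the scene stay as the last step left them, time stands still between calls to the robot, and variables do not carry over. Pictures are saved under pics/ and viewed, and the job is handed in when it is done.

Besides the shell and the picture viewer there is one more tool, called after "Request:" as name(argument=value, ...), one argument or row to a line, values as JSON. drive_tool: Moves the arm, as the interface text tells. Shift numbers are shares of 0.4 m and turn numbers shares of 180 degrees, none past 1 either way. Its arguments: {"type":"object","properties":{"deltas":{"type":"array"}},"required":["deltas"]}

```bash
ls; mkdir -p pics; cat > h.py <<'E'
import numpy as np,cv2
from bench import readout,camera,calibration,order,nets,ctrl
def snap(n,f):
    im=camera(n); cv2.imwrite(f'pics/{f}.png',im[:,:,::-1]); return im
E
python3 - <<'E'
from h import *
print(readout.state()); print(ctrl.nose_length)
for n in('scene','top'):
    snap(n,n+'0'); c=calibration(n); print(n,c)
E
```

```text
pics
{'clock': 0.0, 'q': array([-8.82297476e-01,  4.08033190e-02,  8.37757915e-02, -4.52879812e-04,
       -1.61549643e+00, -3.33686041e-01]), 'qvel': array([ 0.00041632,  0.00075111,  0.0024144 , -0.00053563,  0.00072243,
        0.00101056]), 'tau': array([ 5.18974375e-04, -3.68205142e+01,  3.47414768e+01,  6.93208292e+00,
       -5.24635980e-03,  3.94908750e-05]), 'tcp_pos': array([ 0.20840286, -0.56230541,  0.2412665 ]), 'tool_rot': array([-2.25205106e-04, -1.76486979e-01,  9.84302570e-01,  8.64081824e-04]), 'force': array([-0.62064699,  0.56973676,  0.03105288]), 'torque': array([ 0.00109847, -0.02371424,  0.00812731]), 'gripper_width': 0.9993649793387012}
0.011
scene {'intrinsics': array([[479.34469365,   0.        , 281.15381083],
       [  0.        , 479.34469365, 223.18325367],
       [  0.        ,   0.        ,   1.        ]]), 'eye': array([1.06633801, 0.77417124, 1.12091053]), 'rotation': array([0.24075371, 0.0957723 , 0.34197612, 0.9032816 ])}
top {'intrinsics': array([[393.07035609,   0.        , 279.6631274 ],
       [  0.        , 393.07035609, 207.78401362],
       [  0.        ,   0.        ,   1.        ]]), 'eye': array([ 0.4669534 , -0.0406639 ,  1.31830267]), 'rotation': array([ 0.71622279,  0.04260633, -0.02631507, -0.69607265])}
```

View pics/scene0.png

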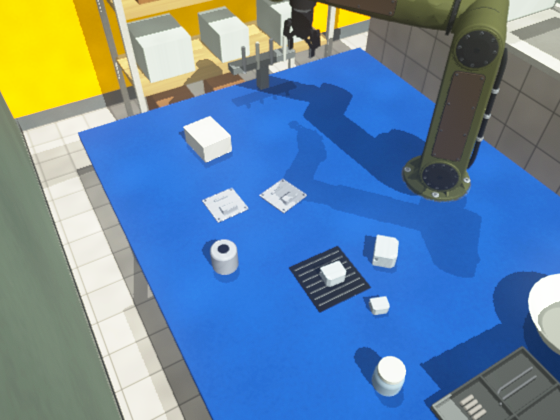

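View pics/top0.png

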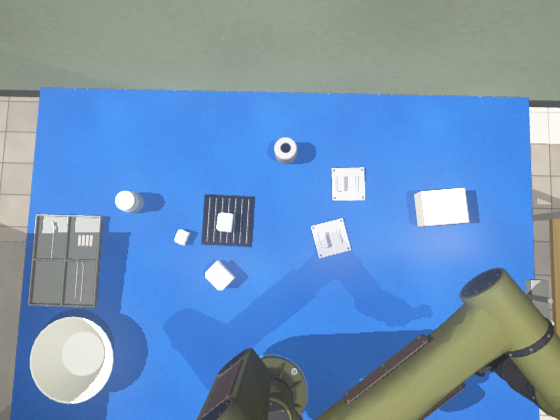

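```bash
cat >> h.py <<'E'
from scipy.spatial.transform import Rotation as R
def ray(n,u,v):
    c=calibration(n); K=np.array(c['intrinsics']); d=np.linalg.inv(K)@[u,v,1]; d=np.array([d[0],-d[1],-d[2]])
    q=c['rotation']; return np.array(c['eye']),R.from_quat([q[1],q[2],q[3],q[0]]).apply(d)
def at(n,u,v,z):
    e,d=ray(n,u,v); t=(z-e[2])/d[2]; return e+t*d
def proj(n,p):
    c=calibration(n); K=np.array(c['intrinsics']); q=c['rotation']
    d=R.from_quat([q[1],q[2],q[3],q[0]]).inv().apply(np.array(p)-c['eye']); d=np.atleast_2d(d)
    x=np.c_[d[:,0]/-d[:,2],-d[:,1]/-d[:,2],np.ones(len(d))]@K.T; return x[:,:2]
def crop(im,u,v,w,hh,s,f):
    c=im[v-hh:v+hh,u-w:u+w]; cv2.imwrite(f'pics/{f}.png',cv2.resize(c,None,fx=s,fy=s,interpolation=cv2.INTER_CUBIC)[:,:,::-1])
def tri(a,b):
    e1,d1=ray('top',*a);e2,d2=ray('scene',*b)
    A=np.c_[d1,-d2]; s=np.linalg.lstsq(A,e2-e1,rcond=None)[0]; p=e1+s[0]*d1;q=e2+s[1]*d2; return (p+q)/2,np.linalg.norm(p-q)
E
python3 - <<'E'
from h import *
t=cv2.imread('pics/top0.png')[:,:,::-1]; s=cv2.imread('pics/scene0.png')[:,:,::-1]
a=np.hstack([cv2.resize(x,(390,300),interpolation=cv2.INTER_CUBIC) for x in (t[192:252,190:268],t[208:268,292:370])])
b=np.hstack([cv2.resize(x,(390,300),interpolation=cv2.INTER_CUBIC) for x in (s[243:313,284:375],s[167:227,245:323])])
cv2.imwrite('pics/c0.png',np.vstack([a,b])[:,:,::-1])
for n in('top','scene'):
  for th in('bur_block','dock','drying_mat','dock_lip','dock_sill','block_ledge','canister','jar','glove_carton'):
    print(n,th,[(np.round(d['xyz'],4).tolist(),round(d['p'],2)) for d in nets.recognise(n,th)])
print(readout.state()['clock'])
E
```

```text
top bur_block [([0.5446, 0.1698, 0.039], 0.75), ([0.4875, 0.3125, 0.0293], 0.59), ([0.3679, 0.1773, 0.0464], 0.58)]
top dock [([0.4994, -0.18, 0.01], 0.7), ([0.682, -0.2382, 0.0017], 0.64)]
top drying_mat [([0.5484, 0.1568, 0.0004], 0.93)]
top dock_lip [([0.5034, -0.1778, 0.0072], 0.6), ([0.6796, -0.2361, 0.0012], 0.6)]
top dock_sill [([0.4971, -0.1794, 0.0057], 0.91), ([0.6804, -0.2402, 0.0012], 0.62), ([0.5424, 0.1662, 0.0362], 0.2)]
top block_ledge [([0.5413, 0.1706, 0.0357], 0.77), ([0.3669, 0.1798, 0.0414], 0.76), ([0.4893, 0.3082, 0.0238], 0.63)]
top canister [([0.7781, -0.0229, 0.0731], 0.86)]
top jar [([0.5989, 0.4789, 0.0758], 0.92)]
top glove_carton [([0.606, -0.5222, 0.0721], 0.82), ([0.4981, -0.1777, 0.0091], 0.49)]
scene bur_block [([0.3739, 0.1918, 0.0468], 0.92), ([0.5496, 0.1778, 0.0322], 0.87), ([0.4915, 0.3234, 0.0272], 0.62)]
scene dock [([0.6847, -0.2271, 0.0035], 0.85), ([0.5051, -0.1769, 0.0055], 0.76)]
scene drying_mat [([0.5595, 0.1797, 0.0005], 0.58)]
scene dock_lip [([0.6838, -0.2276, 0.0051], 0.97), ([0.5031, -0.171, 0.0058], 0.76)]
scene dock_sill [([0.5031, -0.1737, 0.0075], 0.78), ([0.6849, -0.2257, 0.0073], 0.57)]
scene block_ledge [([0.5479, 0.1799, 0.0366], 0.88), ([0.3729, 0.1922, 0.0446], 0.85), ([0.4962, 0.3222, 0.0248], 0.55), ([0.504, -0.1724, 0.0065], 0.44)]
scene canister [([0.7895, -0.0027, 0.0658], 0.94)]
scene jar [([0.6091, 0.4987, 0.0717], 0.95)]
scene glove_carton [([0.6196, -0.4969, 0.068], 0.94)]
1.0
```

View pics/c0.png

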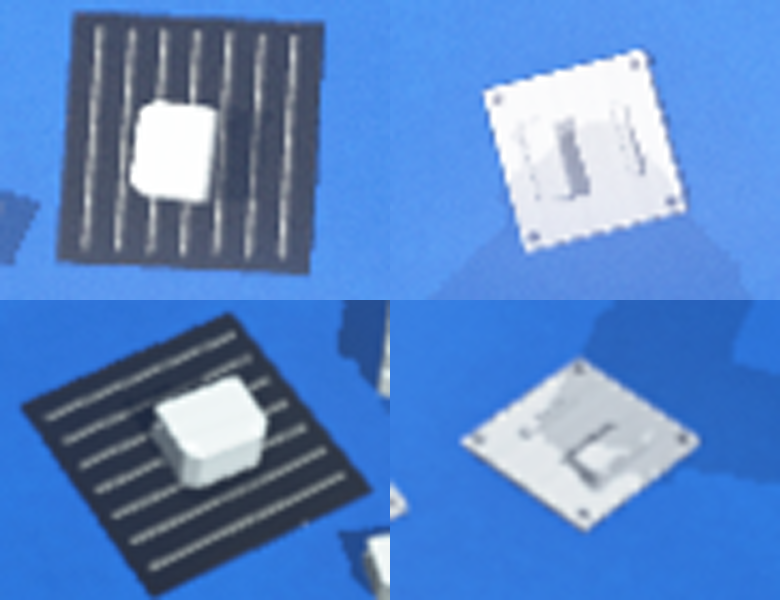

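```bash
cat >> h.py <<'E'
from scipy.optimize import minimize
def block_pts():
    o=[(-24,-30),(16,-30),(24,-22),(24,22),(16,30),(-24,30)]
    return np.array([(x,y,z) for z in (0,34) for x,y in o])/1000.
def box_pts(a,b,c): return np.array([(x*a/2,y*b/2,z*c) for x in(-1,1) for y in(-1,1) for z in(0,1)])
def mask_hull(n,P,box,s=4):
    u=(proj(n,P)-[box[0],box[1]]+0.5)*s
    m=np.zeros(((box[3]-box[1])*s,(box[2]-box[0])*s),np.uint8)
    h=cv2.convexHull(u.astype(np.float32)); cv2.fillConvexPoly(m,np.round(h*16).astype(np.int32),1,shift=4)
    return m
def sil(im,box,kind):
    c=im[box[1]:box[3],box[0]:box[2]].astype(int)
    return c
def fit(views,pts,x0,posefn,steps):
    # views: list of (cam, observed mask upsampled x4, box)
    def cost(p):
        P=posefn(p,pts); return sum((mask_hull(n,P,b)!=m).sum() for n,m,b in views)
    best=None
    for st in steps:
        sim=[x0]+[x0+np.eye(len(x0))[i]*st[i] for i in range(len(x0))]
        r=minimize(cost,x0,method='Nelder-Mead',options=dict(initial_simplex=np.array(sim),xatol=1e-5,fatol=0.5,maxiter=400)); x0=r.x
    return r.x,r.fun
E
cat > m1.py <<'E'
from h import *
ims={n:cv2.imread(f'pics/{n}0.png')[:,:,::-1] for n in('top','scene')}
def obs(n,box,fn,s=4):
    c=ims[n][box[1]:box[3],box[0]:box[2]]
    c=cv2.resize(c,None,fx=s,fy=s,interpolation=cv2.INTER_CUBIC).astype(int)
    m=fn(c).astype(np.uint8)
    k,l,st,_=cv2.connectedComponentsWithStats(m); j=1+np.argmax(st[1:,4]); m=(l==j).astype(np.uint8)
    cs,_=cv2.findContours(m,cv2.RETR_EXTERNAL,cv2.CHAIN_APPROX_NONE); m2=np.zeros_like(m); cv2.drawContours(m2,cs,-1,1,-1); return m2
red=lambda c:c[...,0]>115
B={'top':(210,206,242,238),'scene':(312,254,356,294)}
D={'top':(302,210,360,266),'scene':(252,172,314,216)}
def pose(flip):
    def f(p,pts):
        Rz=R.from_euler('z',p[2]); 
        q=pts.copy()
        if flip: q=R.from_euler('x',np.pi).apply(q); 
        return Rz.apply(q)+[p[0],p[1],p[3] if len(p)>3 else (0.037 if flip else 0)]
    return f
out=[]
for nm,BX,pts,x0,fl in(('block',B,block_pts(),[0.545,0.17,np.pi/2],1),('dock',D,box_pts(.11,.11,.006),[0.5,-0.178,np.pi/2+.26],0)):
    V=[]
    for n in('top','scene'):
        m=obs(n,BX[n],red); V.append((n,m,BX[n]))
    for vs in([V[0]],[V[1]],V):
        r,c=fit(vs,pts,np.array(x0),pose(fl),[(.01,.01,.15),(.004,.004,.05),(.002,.002,.02)])
        print(nm,[v[0] for v in vs],np.round(r,4),np.degrees(r[2]),c,[v[1].sum() for v in vs])
    r4,c=fit(V,pts,np.r_[r,0.037 if fl else 0],pose(fl),[(.004,.004,.1,.006),(.002,.002,.03,.003)])
    print(nm,'free z',np.round(r4,4),c)
    for n,m,b in V:
        o=mask_hull(n,pose(fl)(r,pts),b); e=np.dstack([m*255,o*255,m*0])
        cv2.imwrite(f'pics/m1_{nm}_{n}.png',e)
E
python3 m1.py; cd pics; python3 -c "
import cv2,numpy as np
a=[cv2.resize(cv2.imread(f'm1_{x}_{n}.png'),(390,290)) for x in('block','dock') for n in('top','scene')]
cv2.imwrite('m1.png',np.vstack([np.hstack(a[:2]),np.hstack(a[2:])]))"
```

```text
block ['top'] [0.5419 0.1738 1.4699] 84.21751994361354 1170.0 [np.uint64(5972)]
block ['scene'] [0.5355 0.1679 1.4861] 85.14877066086203 843.0 [np.uint64(7461)]
block ['top', 'scene'] [0.5372 0.169  1.4693] 84.18304413037912 3091.0 [np.uint64(5972), np.uint64(7461)]
block free z [0.5403 0.1724 1.4874 0.0457] 1992.0
dock ['top'] [ 0.5001 -0.1803  1.8443] 105.67176100271317 731.0 [np.uint64(18770)]
dock ['scene'] [ 0.4943 -0.1863  1.8495] 105.96698628275934 193.0 [np.uint64(13854)]
dock ['top', 'scene'] [ 0.4991 -0.1822  1.8623] 106.70363668699514 3040.0 [np.uint64(18770), np.uint64(13854)]Traceback (most recent call last):
  File "m1.py", line 27, in <module>
    r4,c=fit(V,pts,np.r_[r,0.037 if fl else 0],pose(fl),[(.004,.004,.1,.006),(.002,.002,.03,.003)])
         ~~~^^^^^^^^^^^^^^^^^^^^^^^^^^^^^^^^^^^^^^^^^^^^^^^^^^^^^^^^^^^^^^^^^^^^^^^^^^^^^^^^^^^^^^^
  File "h.py", line 40, in fit
    r=minimize(cost,x0,method='Nelder-Mead',options=dict(initial_simplex=np.array(sim),xatol=1e-5,fatol=0.5,maxiter=400)); x0=r.x
    res = _minimize_neldermead(fun, x0, args, callback, bounds=bounds,
 
[... 359 characters left out ...]
e 36, in <genexpr>
    P=posefn(p,pts); return sum((mask_hull(n,P,b)!=m).sum() for n,m,b in views)
                                 ~~~~~~~~~^^^^^^^
  File "h.py", line 26, in mask_hull
    u=(proj(n,P)-[box[0],box[1]]+0.5)*s
       ~~~~^^^^^
  File "h.py", line 12, in proj
    c=calibration(n); K=np.array(c['intrinsics']); q=c['rotation']
ValueError: time passes only in moves, steps and waits
[ WARN:0@0.023] global loadsave.cpp:275 findDecoder imread_('m1_dock_top.png'): can't open/read file: check file path/integrity
Traceback (most recent call last):
cv2.error: OpenCV(4.12.0) /io/opencv/modules/imgproc/src/resize.cpp:4208: error: (-215:Assertion failed) !ssize.empty() in function 'resize'
```

```bash
python3 - <<'E'
import re
s=open('h.py').read()
s=s.replace("def snap","import pickle,os\n_cf='cal.pkl'\nif not os.path.exists(_cf): pickle.dump({n:calibration(n) for n in('top','scene')},open(_cf,'wb'))\n_C=pickle.load(open(_cf,'rb'))\ncalibration=lambda n:_C[n]\ndef snap",1)
open('h.py','w').write(s)
E
python3 m1.py; cd pics; python3 -c "
import cv2,numpy as np
a=[cv2.resize(cv2.imread(f'm1_{x}_{n}.png'),(390,290)) for x in('block','dock') for n in('top','scene')]
cv2.imwrite('m1.png',np.vstack([np.hstack(a[:2]),np.hstack(a[2:])]))"
cd ..; python3 - <<'E'
from h import *
P=[[0,0,0]]+[[.1*np.cos(a),.1*np.sin(a),0] for a in np.linspace(0,6.28,9)]
print(proj('scene',P).round(1).tolist()); print(proj('top',P).round(1).tolist())
print(proj('top',readout.state()['tcp_pos']),proj('scene',readout.state()['tcp_pos']))
s=cv2.imread('pics/scene0.png')[:,:,::-1];t=cv2.imread('pics/top0.png')[:,:,::-1]
def mk(im,n):
    z=cv2.resize(im,None,fx=4,fy=4,interpolation=cv2.INTER_CUBIC)
    for r,zz in((.1,0),(.1,.02)):
        for a in np.linspace(0,6.28,40):
            u=proj(n,[r*np.cos(a),r*np.sin(a),zz])[0]; cv2.circle(z,tuple(int(k) for k in (u+.5)*4),1,(255,0,0) if zz==0 else (255,255,0),-1)
    return z
a=mk(s,'scene')[550:850,1560:1950]; b=mk(t,'top')[1380:1680,920:1310]
cv2.imwrite('pics/base.png',np.hstack([a,b])[:,:,::-1])
E
```

```text
block ['top'] [0.5419 0.1738 1.4699] 84.21751994361354 1170.0 [np.uint64(5972)]
block ['scene'] [0.5355 0.1679 1.4861] 85.14877066086203 843.0 [np.uint64(7461)]
block ['top', 'scene'] [0.5372 0.169  1.4693] 84.18304413037912 3091.0 [np.uint64(5972), np.uint64(7461)]
block free z [0.5403 0.1724 1.4874 0.0457] 1992.0
dock ['top'] [ 0.5001 -0.1803  1.8443] 105.67176100271317 731.0 [np.uint64(18770)]
dock ['scene'] [ 0.4943 -0.1863  1.8495] 105.96698628275934 193.0 [np.uint64(13854)]
dock ['top', 'scene'] [ 0.4991 -0.1822  1.8623] 106.70363668699514 3040.0 [np.uint64(18770), np.uint64(13854)]
dock free z [ 0.4996 -0.1792  1.8469  0.0089] 830.0
[[434.9, 178.5], [412.3, 188.5], [433.3, 198.6], [455.6, 196.5], [465.0, 183.9], [456.6, 168.8], [436.4, 159.9], [415.7, 161.6], [405.5, 173.1], [412.3, 188.5]]
[[271.6, 391.4], [272.6, 359.4], [250.6, 367.9], [240.7, 390.2], [248.9, 413.5], [270.6, 424.0], [292.9, 415.3], [302.7, 392.7], [294.2, 369.6], [272.7, 359.4]]
[[484.1097202  351.08994111]] [[299.75710512  54.31894298]]
```

View pics/m1.png

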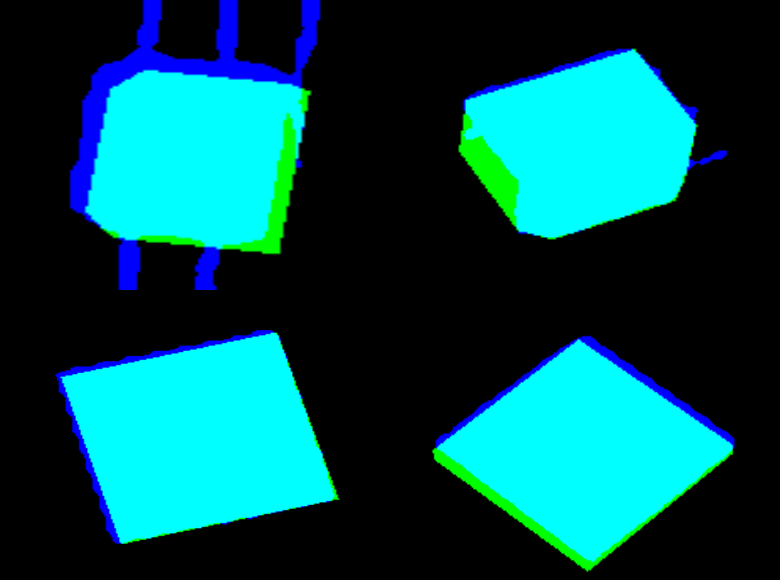

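View pics/base.png

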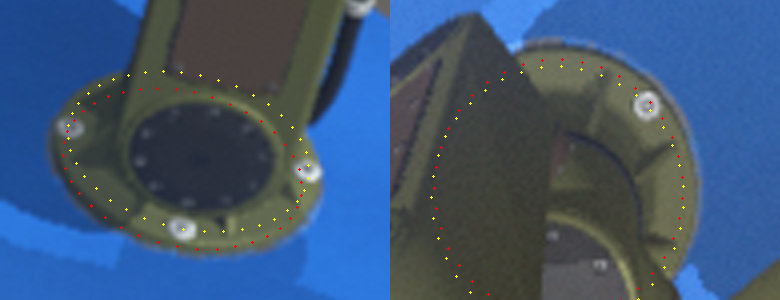

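Request:
drive_tool(
  deltas=[
    [0.05, 0.115, 0, 0.022, -1],
    [0.104, 0.23, 0, 0.045, -1],
    [0.156, 0.345, 0, 0.067, -1],
    [0.208, 0.46, 0, 0.09, -1],
    [0.26, 0.575, 0, 0.112, -1],
    [0.311, 0.69, 0, 0.134, -1],
    [0.363, 0.805, 0, 0.156, -1],
    [0.415, 0.92, 0, 0.178, -1],
  ],
)

```text
clock: 2.0
tcp_pos: [0.3748, -0.1931, 0.2426]
tool_rot: [0.001, -0.442, 0.897, -0.0]
force: [1.0, -0.6, 0.2]
gripper_width: 1.002
```

Request:
drive_tool(
  deltas=[
    [0.05, 0.115, 0, 0.022, -1],
    [0.104, 0.23, -0.02, 0.045, -1],
    [0.156, 0.345, -0.05, 0.067, -1],
    [0.208, 0.46, -0.08, 0.09, -1],
    [0.26, 0.575, -0.12, 0.112, -1],
    [0.311, 0.69, -0.16, 0.134, -1],
    [0.363, 0.805, -0.2, 0.156, -1],
    [0.415, 0.92, -0.22, 0.178, -1],
  ],
)

```text
clock: 3.0
tcp_pos: [0.5406, 0.1749, 0.1533]
tool_rot: [-0.0, -0.673, 0.74, 0.0]
force: [0.3, 0.0, 0.7]
gripper_width: 1.001
```

```bash
python3 - <<'E'
from h import *
t=snap('top','t1'); s=snap('scene','s1')
st=readout.state(); p=st['tcp_pos']; print(p,R.from_quat(np.r_[st['tool_rot'][1:],st['tool_rot'][0]]).as_matrix())
M=R.from_quat(np.r_[st['tool_rot'][1:],st['tool_rot'][0]]).as_matrix()
def mk(im,n,c,w,h):
    z=cv2.resize(im,None,fx=5,fy=5,interpolation=cv2.INTER_CUBIC)
    for q,col in(((0,0,0),(255,0,0)),((0,0,.011),(255,0,255)),((0,.0425,-.013),(0,255,0)),((0,-.0425,-.013),(0,255,0)),((0,.057,-.013),(255,255,0)),((0,-.057,-.013),(255,255,0))):
        u=proj(n,p+M@np.array(q))[0]; cv2.circle(z,tuple(int(k) for k in (u+.5)*5),2,col,-1)
    u=((c+.5)*5).astype(int); return z[u[1]-h:u[1]+h,u[0]-w:u[0]+w]
a=mk(s,'scene',proj('scene',p)[0],200,250); b=mk(t,'top',proj('top',p)[0],200,250)
cv2.imwrite('pics/g1.png',np.hstack([a,b])[:,:,::-1])
E
```

```text
[0.54053706 0.17645835 0.15137548] [[-0.09316345 -0.99564405 -0.0036751 ]
 [-0.99564845  0.09317066 -0.00183975]
 [ 0.00217415  0.00348771 -0.99999155]]
```

View pics/g1.png

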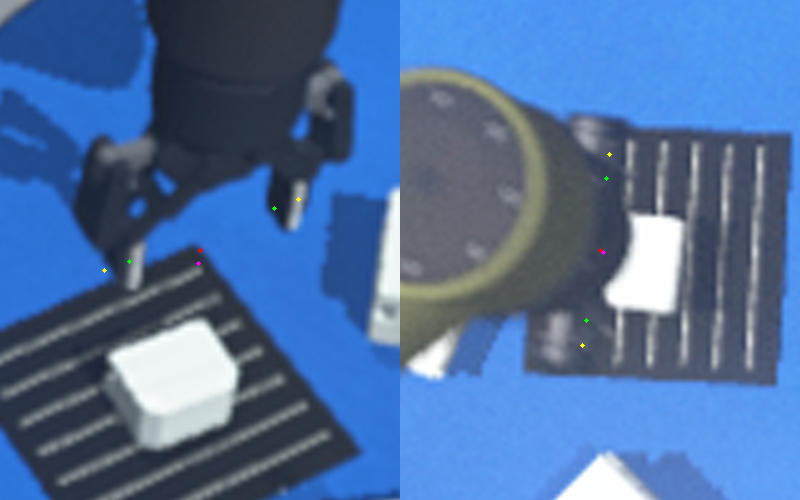

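```bash
cat > ov.py <<'E'
from h import *
def overlay(im,n,st,boxes,s,w,h,f,c=None):
    p=st['tcp_pos']; q=st['tool_rot']; M=R.from_quat(np.r_[q[1:],q[0]]).as_matrix()
    z=cv2.resize(im,None,fx=s,fy=s,interpolation=cv2.INTER_CUBIC)
    for (x0,x1,y0,y1,z0,z1) in boxes:
        C=np.array([(x,y,zz) for x in(x0,x1) for y in(y0,y1) for zz in(z0,z1)])
        U=((proj(n,p+C@M.T)+.5)*s).astype(int)
        for i in range(8):
            for b in(1,2,4):
                j=i^b
                if j>i: cv2.line(z,tuple(map(int,U[i])),tuple(map(int,U[j])),(255,0,0),1)
    c=proj(n,p)[0] if c is None else np.array(c); u=((c+.5)*s).astype(int); z=z[u[1]-h:u[1]+h,u[0]-w:u[0]+w]; cv2.imwrite(f,z[:,:,::-1])
def fing(op,dz):  # half opening, tip z
    return [(-.011,.011,op,op+.0145,dz-.02,dz),(-.011,.011,-op-.0145,-op,dz-.02,dz)]
E
python3 - <<'E'
from ov import *
st=readout.state()
overlay(cv2.imread('pics/s1.png')[:,:,::-1],'scene',st,fing(.0425,-.002),10,380,290,'pics/g2.png')
E
```

```text
(no output)
```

View pics/g2.png

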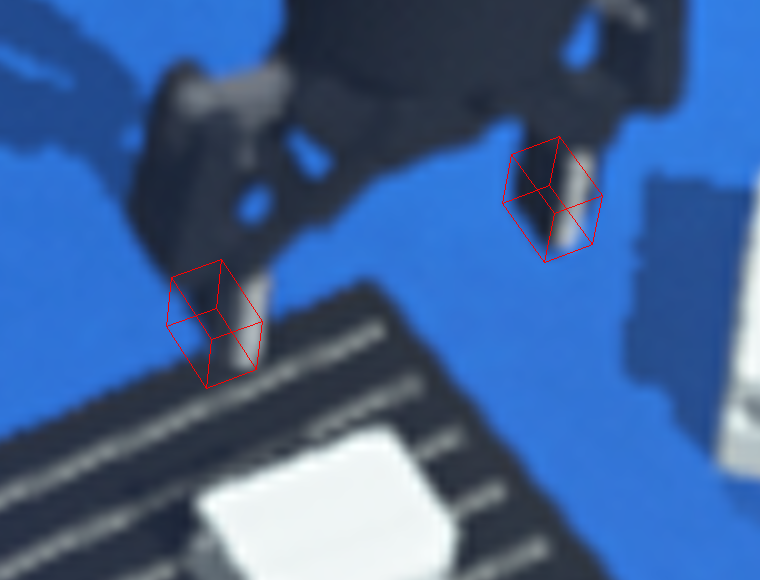

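Request:
drive_tool(
  deltas=[
    [0.005, 0.05, 0, 0, 1],
    [0.005, 0.09, 0, 0, 1],
    [0.005, 0.105, -0.05, 0, 1],
    [0.005, 0.105, -0.12, 0, 1],
    [0.005, 0.105, -0.18, 0, 1],
    [0.005, 0.105, -0.24, 0, 1],
    [0.005, 0.105, -0.28, 0, 1],
    [0.005, 0.105, -0.28, 0, 1],
  ],
)

```text
clock: 4.1
tcp_pos: [0.5416, 0.2147, 0.0407]
tool_rot: [-0.001, -0.672, 0.741, 0.0]
force: [-0.3, 0.2, 1.2]
gripper_width: 0.001
```

```bash
python3 - <<'E'
from ov import *
s=snap('scene','s2'); st=readout.state(); print(st['tcp_pos'],st['gripper_width'],st['force'])
overlay(s,'scene',st,fing(.0,.011),10,380,290,'pics/g3.png')
E
```

```text
[0.54237457 0.21514049 0.04213433] 0.0007230702416672649 [-0.52022923 -0.04167999  0.95146762]
```

View pics/g3.png

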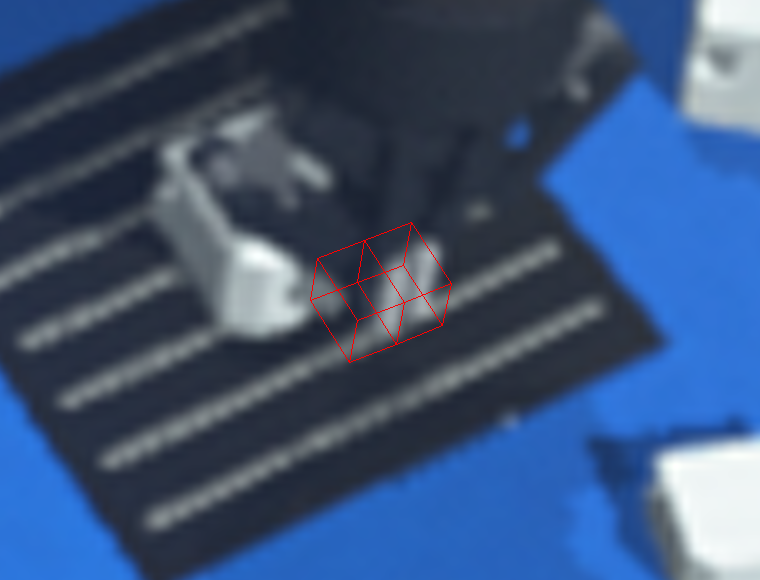

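```bash
python3 - <<'E'
from h import *
for u,v in((333,273),(284,195)):
    a=at('scene',u,v,.02);b=at('scene',u-.8,v+1.2,.02); print((b-a)*1000)
E
```

```text
[4.27808783 2.31198519 0.        ]
[5.00874746 3.45278272 0.        ]
```

Request:
drive_tool(
  deltas=[
    [-0.001, -0.015, -0.01, 0, 1],
    [-0.002, -0.022, -0.01, 0, 1],
    [-0.0024, -0.0262, -0.01, 0, 1],
    [-0.0033, -0.036, 0.006, 0, 1],
    [-0.0042, -0.046, 0.021, 0, 1],
    [-0.0053, -0.0575, 0.0325, 0, 1],
    [-0.0066, -0.072, 0.045, 0, 1],
    [-0.0066, -0.072, 0.045, 0, 1],
  ],
)

```text
clock: 5.15
tcp_pos: [0.5402, 0.1864, 0.061]
tool_rot: [0.001, -0.672, 0.741, -0.0]
force: [-0.1, 1.7, 0.6]
gripper_width: -0.004
```

```bash
sed -i "s/x=np.c_\[d\[:,0\]\(.*\)return x\[:,:2\]/x=np.c_[d[:,0]\1return x[:,:2]+(np.array([.8,-1.2]) if n=='scene' else 0)/" h.py; grep -n "1.2" h.py; python3 - <<'E'
from ov import *
s=snap('scene','s3'); st=readout.state(); print(st['tcp_pos'],st['gripper_width'],st['force'])
overlay(s,'scene',st,fing(.0,.011),10,380,290,'pics/g4.png')
E
```

```text
19:    x=np.c_[d[:,0]/-d[:,2],-d[:,1]/-d[:,2],np.ones(len(d))]@K.T; return x[:,:2]+(np.array([.8,-1.2]) if n=='scene' else 0)
[0.54015462 0.18665007 0.06085851] 0.00227788788241993 [0.58110165 2.26867344 2.11123232]
```

View pics/g4.png

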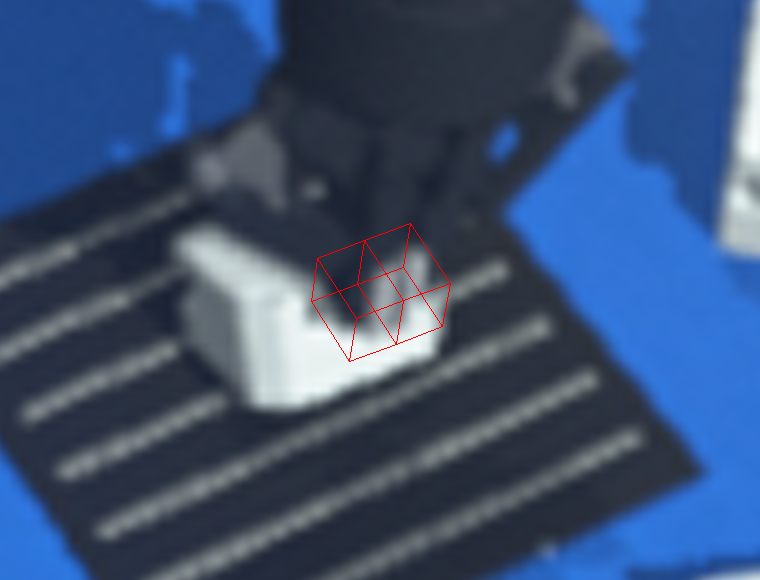

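```bash
cat >> ov.py <<'E'
def bwire(im,n,org,Rm,s,c,w,h,f,col=(255,0,0)):
    z=cv2.resize(im,None,fx=s,fy=s,interpolation=cv2.INTER_CUBIC) if im.shape[0]==420 else im
    P=block_pts()@Rm.T+org; U=((proj(n,P)+.5)*s).astype(int)
    for i in range(6):
        for a,b in((i,(i+1)%6),(6+i,6+(i+1)%6),(i,i+6)): cv2.line(z,tuple(map(int,U[a])),tuple(map(int,U[b])),col,1)
    u=((np.array(c)+.5)*s).astype(int); zz=z[u[1]-h:u[1]+h,u[0]-w:u[0]+w]
    if f: cv2.imwrite(f,zz[:,:,::-1])
    return z
def tilt_R(yaw,th):
    # yaw: azimuth of block x when flat upside-down; th: clockwise rotation raising +x
    base=R.from_euler('z',yaw)*R.from_euler('x',np.pi)
    ax=-base.apply([0,1,0])  # rotate so x goes up
    r=R.from_rotvec(ax*0+base.apply([0,1,0])*0) 
    for sg in(1,-1):
        rr=R.from_rotvec(sg*th*base.apply([0,1,0]))*base
        if rr.apply([1,0,0])[2]>=-1e-9: return rr.as_matrix()
def piv_org(pc,Rm): # pc: world pos of middle of (-x,z=34) edge
    return np.array(pc)-Rm@np.array([-.024,0,.034])
E
python3 - <<'E'
from ov import *
s=cv2.imread('pics/s3.png')[:,:,::-1]; yaw=np.radians(84.7)
t=snap('top','t3')
pc=np.array([.540,.171,.003])-.024*np.array([np.cos(yaw),np.sin(yaw),0])
for n,im in(('scene',s),('top',t)):
    z=im
    for th,col in((0,(255,255,0)),(30,(255,0,0))):
        Rm=tilt_R(yaw,np.radians(th)); z=bwire(z,n,piv_org(pc,Rm),Rm,8,proj(n,pc)[0],190,290,f'pics/b4{n}.png',col)
cv2.imwrite('pics/b4.png',np.hstack([cv2.imread('pics/b4scene.png'),cv2.imread('pics/b4top.png')]))
E
```

```text
(no output)
```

View pics/b4.png

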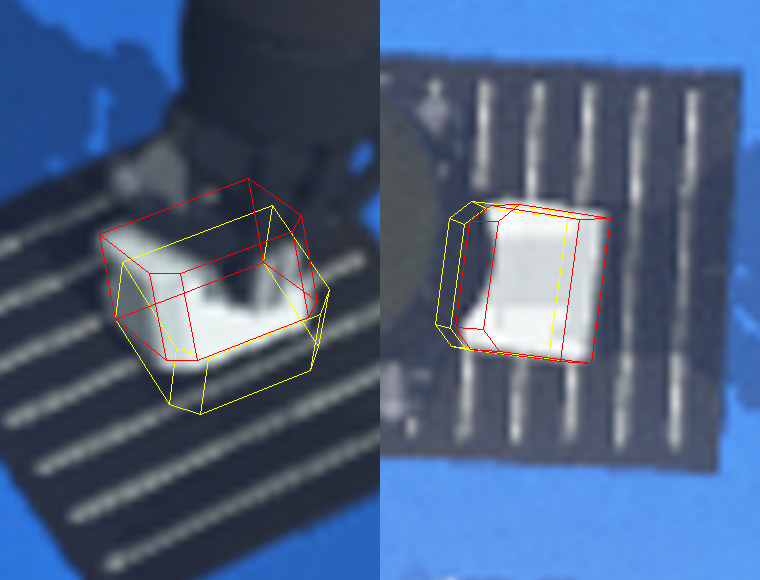

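Request:
drive_tool(
  deltas=[
    [-0.0011, -0.012, 0.008, 0, 1],
    [-0.0023, -0.025, 0.014, 0, 1],
    [-0.0035, -0.038, 0.019, 0, 1],
    [-0.0044, -0.0475, 0.021, 0, 1],
    [-0.0052, -0.0565, 0.022, 0, 1],
    [-0.006, -0.066, 0.022, 0, 1],
    [-0.0067, -0.073, 0.022, 0, 1],
    [-0.0067, -0.073, 0.022, 0, 1],
  ],
)

```text
clock: 6.25
tcp_pos: [0.5374, 0.1572, 0.0698]
tool_rot: [0.0, -0.672, 0.741, -0.0]
force: [-0.8, 1.9, 5.3]
gripper_width: 0.002
```

```bash
cat > lk.py <<'E'
import sys
from ov import *
k=sys.argv[1]; px,py=float(sys.argv[2]),float(sys.argv[3]); z0=float(sys.argv[4]) if len(sys.argv)>4 else .02
o=[]
for n in('scene','top'):
    im=snap(n,n+k); z=cv2.resize(im,None,fx=8,fy=8,interpolation=cv2.INTER_CUBIC); u=((proj(n,[px,py,z0])[0]+.5)*8).astype(int)
    o.append(z[max(0,u[1]-290):u[1]+290,u[0]-195:u[0]+195])
h=min(x.shape[0] for x in o); cv2.imwrite(f'pics/lk{k}.png',np.hstack([x[:h] for x in o])[:,:,::-1])
st=readout.state(); print(st['clock'],st['tcp_pos'],st['force'],st['gripper_width'])
E
python3 lk.py 5 .54 .15
```

```text
6.35 [0.5374073  0.15729308 0.06977248] [-1.8253348   0.86235885  5.09137787] -0.004392091092324751
```

View pics/lk5.png

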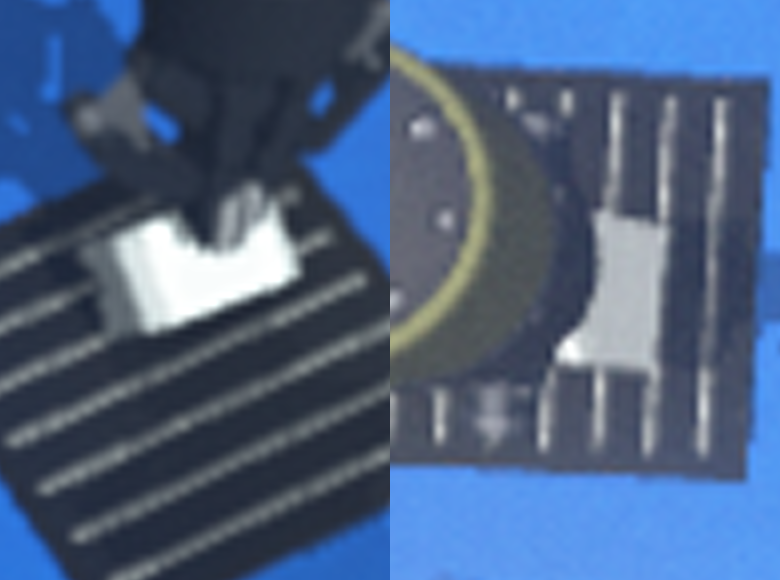

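```bash
cat > wf.py <<'E'
from ov import *
def show(k,pc,yaw,ths,f,s=8):
    o=[]
    cols=((255,255,0),(255,0,0),(0,255,0))
    for n in('scene','top'):
        z=cv2.imread(f'pics/{n}{k}.png')[:,:,::-1].copy()
        for th,col in zip(ths,cols):
            Rm=tilt_R(yaw,np.radians(th)); z=bwire(z,n,piv_org(pc,Rm),Rm,s,proj(n,pc)[0],195,290,'pics/_t.png',col)
        o.append(cv2.imread('pics/_t.png'))
    cv2.imwrite(f,np.hstack(o))
E
python3 - <<'E'
from wf import *
yaw=np.radians(84.7)
pc=np.array([.540,.171,.003])-.024*np.array([np.cos(yaw),np.sin(yaw),0])
show(5,pc,yaw,(45,60),'pics/w5.png')
E
```

```text
(no output)
```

View pics/w5.png

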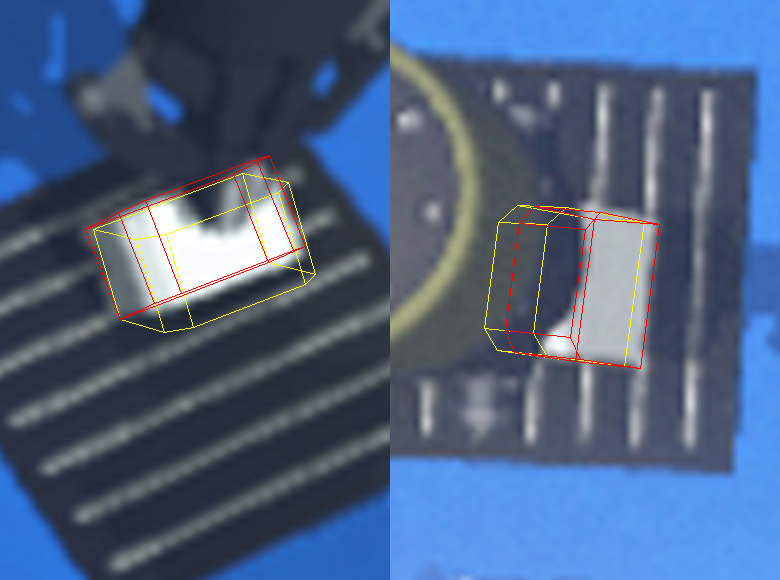

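Request:
drive_tool(
  deltas=[
    [-0.001, -0.012, 0, 0, 1],
    [-0.002, -0.024, 0, 0, 1],
    [-0.0033, -0.036, 0, 0, 1],
    [-0.0044, -0.048, -0.002, 0, 1],
    [-0.005, -0.054, -0.002, 0, 1],
    [-0.005, -0.054, -0.002, 0, 1],
    [-0.005, -0.054, 0.02, 0, 1],
    [-0.005, -0.054, 0.06, 0, 1],
  ],
)

```text
clock: 7.35
tcp_pos: [0.535, 0.1358, 0.0936]
tool_rot: [-0.0, -0.672, 0.741, 0.0]
force: [0.2, 0.3, -0.4]
gripper_width: -0.0
```

```bash
python3 lk.py 6 .54 .14;python3 - <<'E'
from wf import *
yaw=np.radians(84.7)
pc=np.array([.540,.171,.003])-.024*np.array([np.cos(yaw),np.sin(yaw),0])
show(6,pc,yaw,(90,),'pics/w6.png')
E
```

```text
7.45 [0.53656945 0.13641289 0.09635514] [0.55095249 0.35029569 0.47616602] 0.0021084923594225933
```

View pics/w6.png

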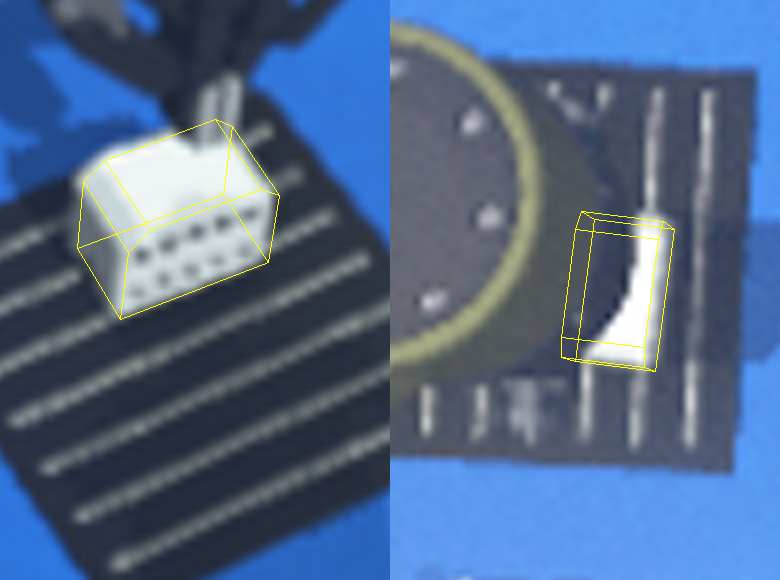

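Request:
drive_tool(
  deltas=[
    [0.004, 0.04, 0.0, 0, 1],
    [0.009, 0.075, 0.0, 0, 1],
    [0.009, 0.075, -0.04, 0, 1],
    [0.009, 0.075, -0.08, 0, 1],
    [0.009, 0.075, -0.105, 0, 1],
    [0.0085, 0.066, -0.105, 0, 1],
    [0.008, 0.058, -0.105, 0, 1],
    [0.008, 0.058, -0.105, 0, 1],
  ],
)

```text
clock: 8.45
tcp_pos: [0.5387, 0.1588, 0.0518]
tool_rot: [0.001, -0.672, 0.741, -0.0]
force: [-0.3, -0.3, 0.1]
gripper_width: 0.0
```

```bash
python3 lk.py 7 .54 .14
```

```text
8.55 [0.53860361 0.1590165  0.05166165] [ 0.18103846  0.64634092 -0.16827877] -0.001483648257289745
```

View pics/lk7.png

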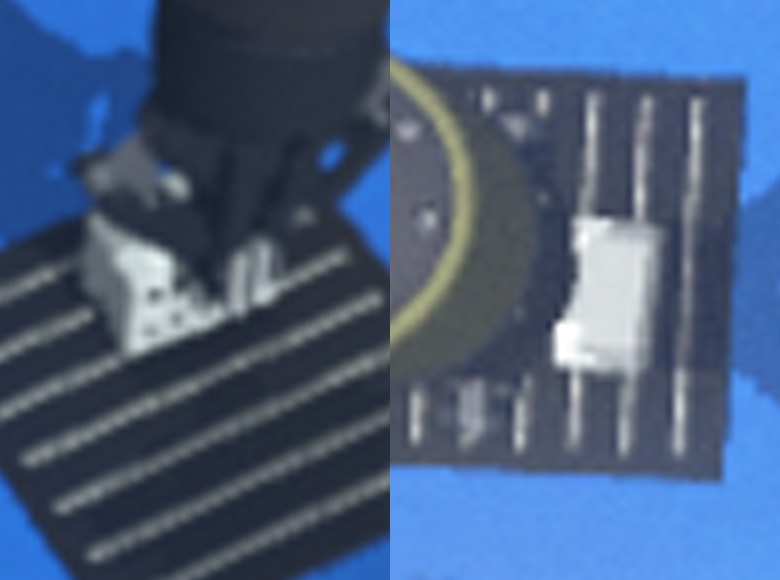

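Request:
drive_tool(
  deltas=[
    [-0.001, -0.01, 0.004, 0, 1],
    [-0.002, -0.02, 0.012, 0, 1],
    [-0.003, -0.03, 0.018, 0, 1],
    [-0.004, -0.04, 0.023, 0, 1],
    [-0.005, -0.05, 0.027, 0, 1],
    [-0.006, -0.061, 0.029, 0, 1],
    [-0.007, -0.073, 0.03, 0, 1],
    [-0.008, -0.085, 0.03, 0, 1],
  ],
)

```text
clock: 9.55
tcp_pos: [0.535, 0.1246, 0.0629]
tool_rot: [-0.0, -0.672, 0.741, 0.0]
force: [0.3, -0.1, 0.3]
gripper_width: -0.0
```

```bash
python3 lk.py 8 .54 .11
```

```text
9.65 [0.5349711  0.12448392 0.0628792 ] [-0.39784394 -0.14376927  0.35660675] 0.0017183452224205343
```

View pics/lk8.png

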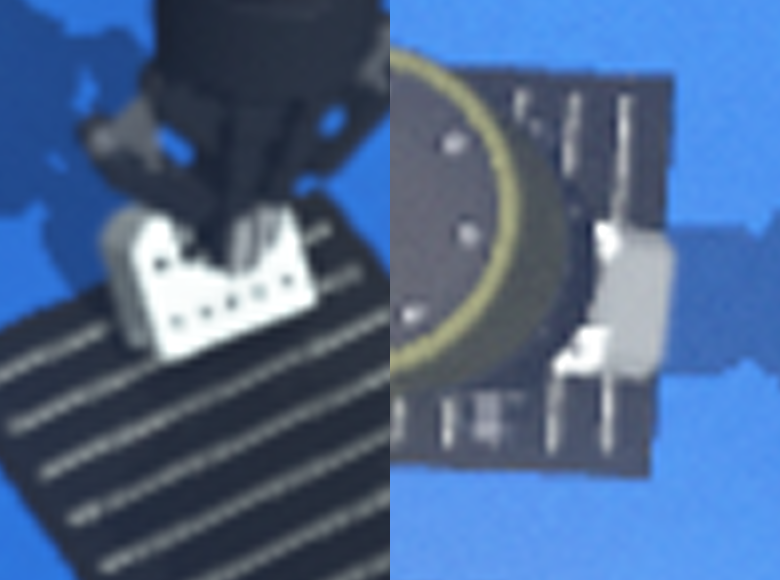

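Request:
drive_tool(
  deltas=[
    [-0.001, -0.01, 0, 0, 1],
    [-0.002, -0.02, 0, 0, 1],
    [-0.003, -0.03, 0, 0, 1],
    [-0.004, -0.04, 0, 0, 1],
    [-0.005, -0.05, 0, 0, 1],
    [-0.005, -0.05, 0.02, 0, 1],
    [-0.003, -0.02, 0.06, 0, 0],
    [0, 0, 0.12, 0, -1],
  ],
)

```text
clock: 10.65
tcp_pos: [0.5351, 0.1259, 0.1123]
tool_rot: [-0.0, -0.672, 0.741, -0.0]
force: [0.4, -0.3, 0.3]
gripper_width: 0.417
```

```bash
python3 lk.py 9 .54 .09
```

```text
10.75 [0.53710398 0.126888   0.11568684] [-0.1917874   0.08036078  1.08240182] 0.59487668896048
```

View pics/lk9.png

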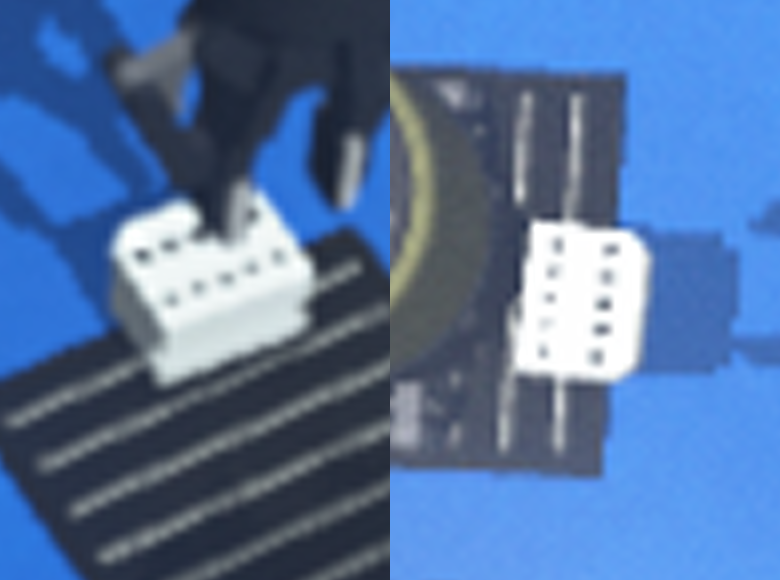

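```bash
cat > fitb.py <<'E'
from ov import *
def posef(z0):
    return lambda p,pts: R.from_euler('z',p[2]).apply(pts)+[p[0],p[1],z0]
def obsmask(im,box,thr=150,s=4):
    c=cv2.resize(im[box[1]:box[3],box[0]:box[2]],None,fx=s,fy=s,interpolation=cv2.INTER_CUBIC)
    m=(c[...,0]>thr).astype(np.uint8); m=cv2.morphologyEx(m,cv2.MORPH_CLOSE,np.ones((9,9),np.uint8))
    m=cv2.morphologyEx(m,cv2.MORPH_OPEN,np.ones((13,13),np.uint8))
    k,l,st,_=cv2.connectedComponentsWithStats(m); m=(l==1+np.argmax(st[1:,4])).astype(np.uint8)
    return m
E
python3 - <<'E'
from fitb import *
im=cv2.imread('pics/top9.png')[:,:,::-1]
u=proj('top',[.5325,.089,.037])[0].round().astype(int); b=(u[0]-15,u[1]-15,u[0]+15,u[1]+15); print(u)
m=obsmask(im,b)
r,c=fit([('top',m,b)],block_pts(),np.array([.5325,.089,np.radians(-95.3)]),posef(.003),[(.006,.006,.1),(.003,.003,.04)])
print(r,np.degrees(r[2]),c,m.sum()); print('corr',r[:2]-[.0015,.003])
o=[]
for n in('scene','top'):
    z=cv2.imread(f'pics/{n}9.png')[:,:,::-1].copy()
    for P,a,col in((np.r_[r[:2]-[.0015,.003],.003],r[2],(255,0,0)),):
        bwire(z,n,P,R.from_euler('z',a).as_matrix(),8,proj(n,P)[0],195,290,'pics/_t.png',col)
    o.append(cv2.imread('pics/_t.png'))
cv2.imwrite('pics/w9.png',np.hstack(o))
E
```

```text
[249 225]
[ 0.53512292  0.09134397 -1.65925218] -95.0681471737027 222.0 4732
corr [0.53362292 0.08834397]
```

View pics/w9.png

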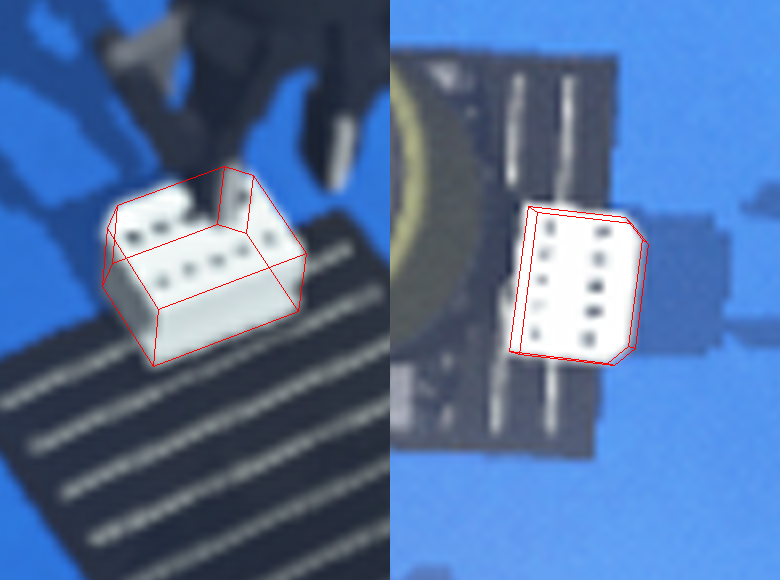

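Request:
drive_tool(
  deltas=[
    [-0.003, -0.045, 0, 0.003, -1],
    [-0.003, -0.091, 0, 0.003, -1],
    [-0.003, -0.091, -0.05, 0.003, -1],
    [-0.003, -0.091, -0.11, 0.003, -1],
    [-0.003, -0.091, -0.17, 0.003, -1],
    [-0.003, -0.091, -0.22, 0.003, -1],
    [-0.003, -0.091, -0.2445, 0.003, -1],
    [-0.003, -0.091, -0.2445, 0.003, -1],
  ],
)

```text
clock: 11.75
tcp_pos: [0.5338, 0.0883, 0.013]
tool_rot: [-0.001, -0.675, 0.738, 0.0]
force: [0.4, -0.1, 0.2]
gripper_width: 1.004
```

```bash
python3 lk.py 10 .534 .088
```

```text
11.85 [0.53452586 0.08868766 0.01426564] [ 0.87600272 -0.5207174   0.51525969] 1.0006834151504602
```

View pics/lk10.png

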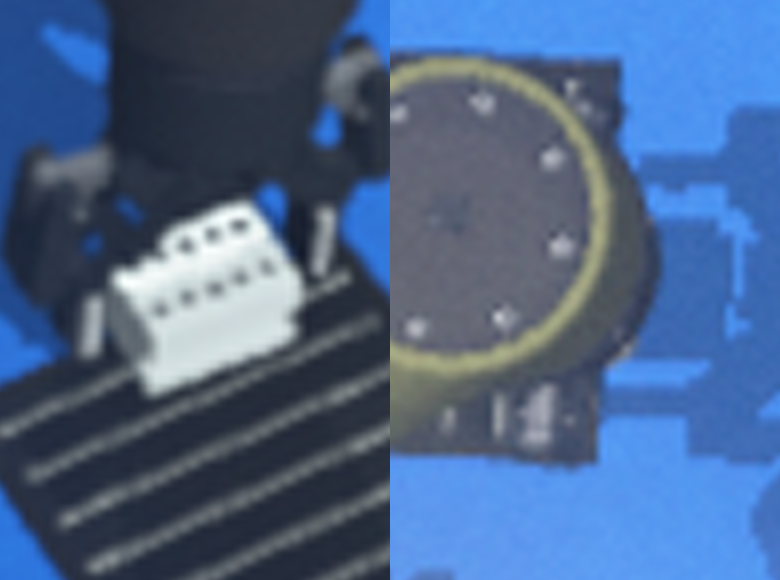

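Request:
drive_tool(
  deltas=[
    [0, 0, 0, 0, 1],
    [0, 0, 0, 0, 1],
    [0, 0, 0, 0, 1],
    [0, 0, 0, 0, 1],
    [0, 0, 0, 0, 1],
    [0, 0, 0.04, 0, 1],
    [0, 0, 0.1, 0, 1],
    [0, 0, 0.16, 0, 1],
  ],
)

```text
clock: 12.85
tcp_pos: [0.5334, 0.0884, 0.0779]
tool_rot: [-0.001, -0.675, 0.738, 0.0]
force: [0.7, -0.5, -1.7]
gripper_width: 0.689
```

```bash
python3 lk.py 11 .534 .088 .07
```

```text
12.95 [0.53537609 0.08901703 0.08052662] [ 0.51207102  0.6075302  -2.36022527] 0.6972454065071552
```

View pics/lk11.png

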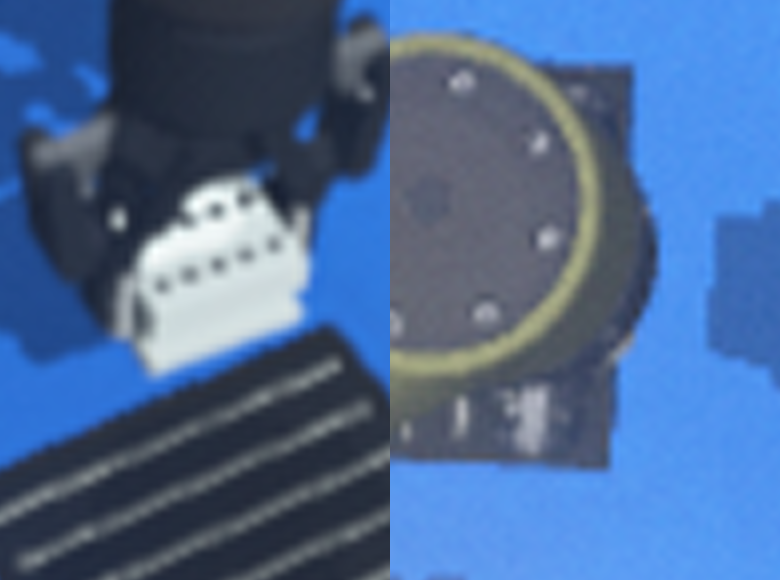

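Request:
drive_tool(
  deltas=[
    [-0.007, -0.06, 0.0, 0.01, 1],
    [-0.019, -0.16, 0.0, 0.026, 1],
    [-0.031, -0.27, 0.0, 0.045, 1],
    [-0.045, -0.39, 0.0, 0.065, 1],
    [-0.058, -0.51, 0.0, 0.084, 1],
    [-0.07, -0.62, -0.01, 0.103, 1],
    [-0.08, -0.701, -0.03, 0.116, 1],
    [-0.08, -0.701, -0.0425, 0.116, 1],
  ],
)

```text
clock: 13.95
tcp_pos: [0.5004, -0.1935, 0.0583]
tool_rot: [0.001, 0.797, -0.604, -0.001]
force: [-0.3, -0.1, -2.2]
gripper_width: 0.693
```

```bash
python3 lk.py 12 .5 -.185 .03
```

```text
14.05 [ 0.50081611 -0.19173982  0.05842348] [ 0.30838418 -0.18532017 -3.49275729] 0.6906981810408706
```

View pics/lk12.png

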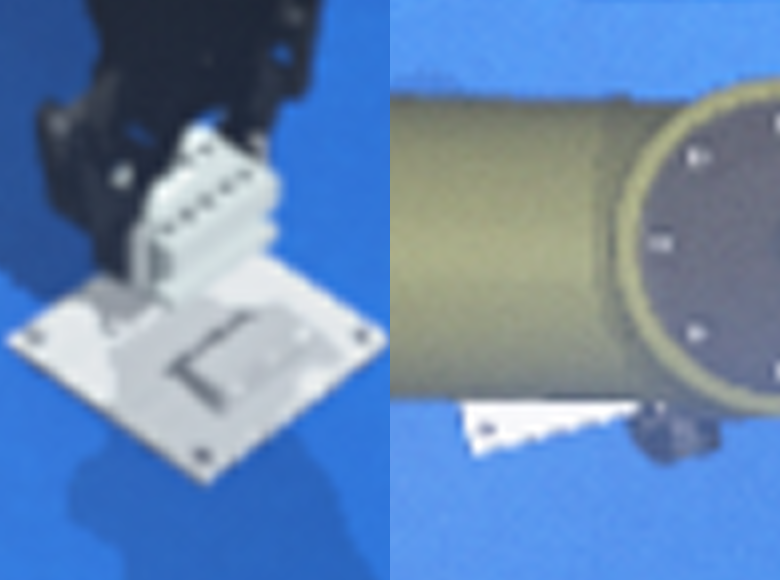

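```bash
cat > dk.py <<'E'
from ov import *
DX,DY,DA=.499,-.183,np.radians(105.8)
def d2w(p): p=np.atleast_2d(p); return R.from_euler('z',DA).apply(p)+[DX,DY,0]
def boxw(z,n,b,s,col):
    C=np.array([(x,y,zz) for x in b[:2] for y in b[2:4] for zz in b[4:]])/1000.
    U=((proj(n,d2w(C))+.5)*s).astype(int)
    for i in range(8):
        for k in(1,2,4):
            if i^k>i: cv2.line(z,tuple(map(int,U[i])),tuple(map(int,U[i^k])),col,1)
def draw(k,blk,f,s=10,n='scene'):
    z=cv2.resize(cv2.imread(f'pics/{n}{k}.png')[:,:,::-1],None,fx=s,fy=s,interpolation=cv2.INTER_CUBIC)
    boxw(z,n,(-55,55,-55,55,0,6),s,(255,0,0)); boxw(z,n,(17.5,25.5,-26,26,16.5,21.5),s,(255,0,255)); boxw(z,n,(-31.5,-25.5,-24,24,6,11),s,(0,160,0))
    if blk is not None:
        P,Rm=blk; bwire(z,n,P,Rm,s,(0,0),1,1,None,(255,160,0))
    u=((proj(n,[.5,-.185,.03])[0]+.5)*s).astype(int); cv2.imwrite(f,z[u[1]-300:u[1]+300,u[0]-350:u[0]+350][:,:,::-1])
def bp(tx,ty,tz,jaw):  # flat block held: TCP pose -> block pose
    return np.array([tx,ty,tz-.010]),R.from_euler('z',np.radians(jaw-270)).as_matrix()
E
python3 - <<'E'
from dk import *
draw(0,None,'pics/d0.png'); draw(12,bp(.5015,-.1922,.060,195.8),'pics/d12.png')
E
```

```text
(no output)
```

View pics/d0.png

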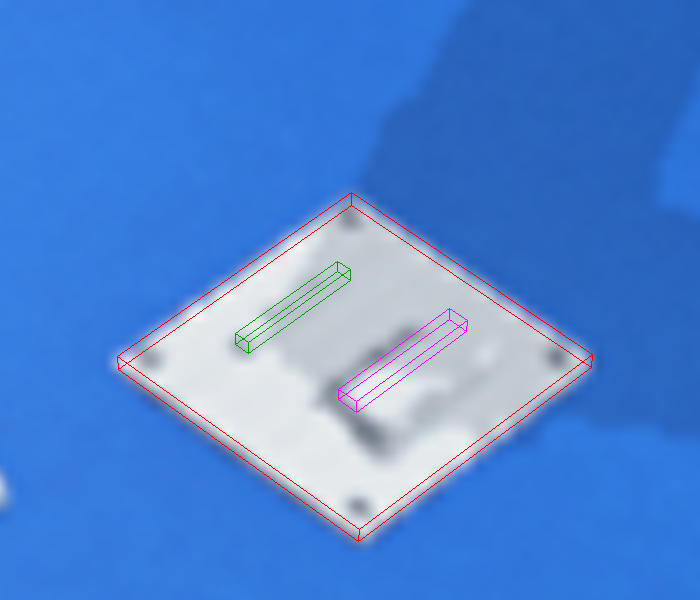

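View pics/d12.png

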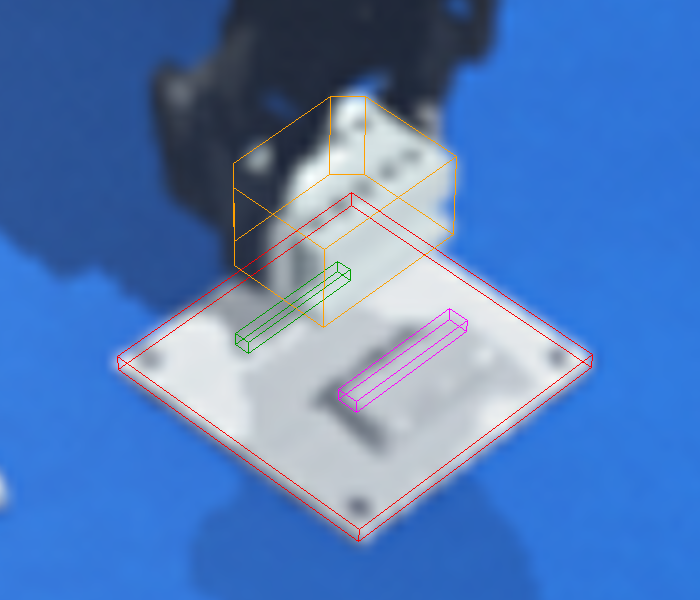

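```bash
python3 - <<'E'
from dk import *
z=cv2.imread('pics/scene12.png'); u=proj('scene',[.5,-.185,.05])[0].round().astype(int)
cv2.imwrite('pics/z12.png',cv2.resize(z[u[1]-22:u[1]+18,u[0]-26:u[0]+24],None,fx=15,fy=15,interpolation=cv2.INTER_LANCZOS4)); print(u)
z=cv2.imread('pics/scene12.png')
E
```

```text
[282 184]
```

View pics/z12.png

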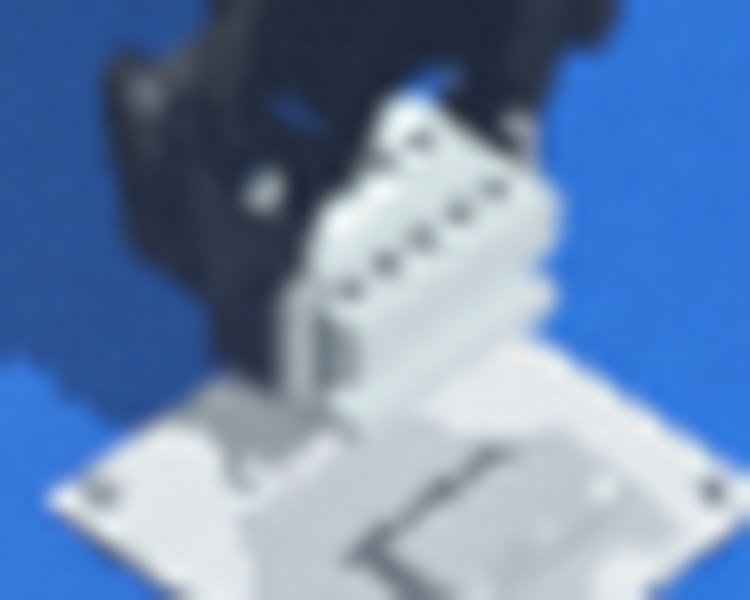

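```bash
python3 - <<'E'
from dk import *
P,Rm=bp(.5015,-.1922,.060,195.8)
f=lambda b: proj('scene',P+Rm@(np.array(b)/1000.))[0]
g=lambda u,v:(282-26+u/15-.5+.0,184-22+v/15-.5)
for nm,b,o in(('near bottom corner',(-24,-30,0),(355,435)),('near bottom corner y+',(-24,30,0),(355,435)),('far bottom',(-24,-30,0),(553,315)),('far bottom+',(-24,30,0),(553,315)),('top far',(-24,-30,34),(560,200)),('top far+',(-24,30,34),(560,200))):
    print(nm,f(b).round(1),np.round(g(*o),1))
E
```

```text
near bottom corner [292.7 181.9] [279.2 190.5]
near bottom corner y+ [279.7 191.2] [279.2 190.5]
far bottom [292.7 181.9] [292.4 182.5]
far bottom+ [279.7 191.2] [292.4 182.5]
top far [292.9 174.1] [292.8 174.8]
top far+ [279.7 183.5] [292.8 174.8]
```

Request:
drive_tool(
  deltas=[
    [0, 0, -0.025, 0, 1],
    [0, 0, -0.05, 0, 1],
    [0, 0, -0.07, 0, 1],
    [0, 0, -0.085, 0, 1],
    [0, 0, -0.092, 0, 1],
    [0, 0, -0.096, 0, 1],
    [0, 0, -0.096, 0, 1],
    [0, 0, -0.096, 0, 1],
  ],
)

```text
clock: 15.05
tcp_pos: [0.5022, -0.1919, 0.0223]
tool_rot: [-0.0, 0.798, -0.603, 0.0]
force: [-0.6, 1.3, 0.1]
gripper_width: 0.694
```

```bash
python3 lk.py 13 .5 -.185 .03; python3 - <<'E'
from dk import *
draw(13,None,'pics/d13.png')
E
```

```text
15.15 [ 0.50216267 -0.19188459  0.0223366 ] [-1.48201066  0.80600573  0.92163259] 0.695321700955928
```

View pics/d13.png

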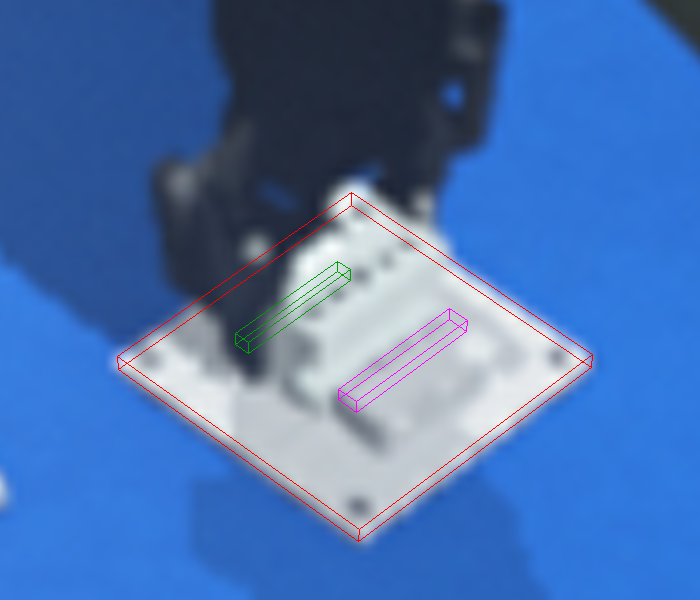

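Request:
drive_tool(
  deltas=[
    [0, 0, 0, 0, -0.6],
    [0, 0, 0, 0, -0.6],
    [0, 0, 0, 0, -0.6],
    [0, 0, 0, 0, -0.6],
    [0, 0, 0, 0, -0.6],
    [0, 0, 0, 0, -0.6],
    [0, 0, 0, 0, -0.6],
    [0, 0, 0, 0, -0.6],
  ],
)

```text
clock: 16.15
tcp_pos: [0.5019, -0.1918, 0.0219]
tool_rot: [0.0, 0.798, -0.603, 0.0]
force: [-0.1, -1.1, -0.6]
gripper_width: 0.797
```

```bash
python3 lk.py 14 .5 -.185 .03; python3 - <<'E'
from dk import *
# predicted tilted pose: pivot sill inner edge
th=np.arcsin(5/40.); xe=.0145
Rm0=R.from_euler('z',DA+np.pi)
Rm=(Rm0*R.from_euler('y',-th)).as_matrix()
P=d2w([xe,0,.006])[0]-Rm@np.array([-.024,0,0])
print(Rm@[1,0,0])
draw(14,(P,Rm),'pics/d14.png')
E
```

```text
16.25 [ 0.50192277 -0.19181421  0.0218753 ] [ 1.06303105 -0.32718944 -0.02180497] 0.7996489092294322
[ 0.27014468 -0.95467107  0.125     ]
```

View pics/d14.png

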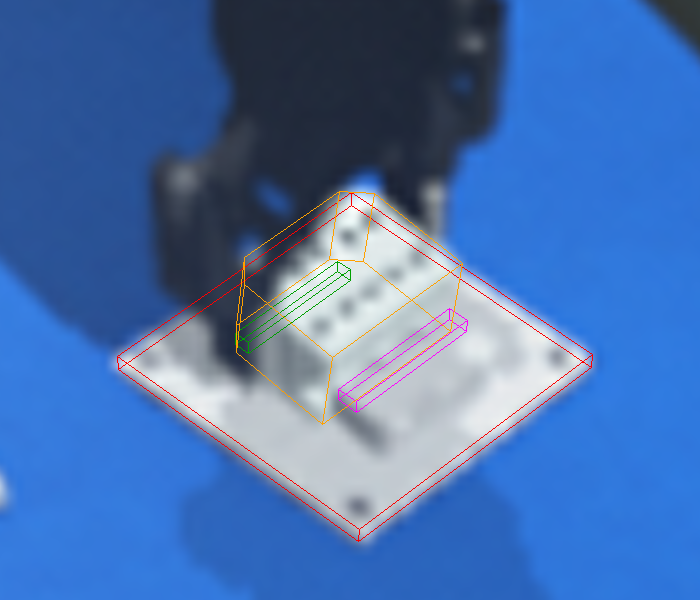

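View pics/lk14.png

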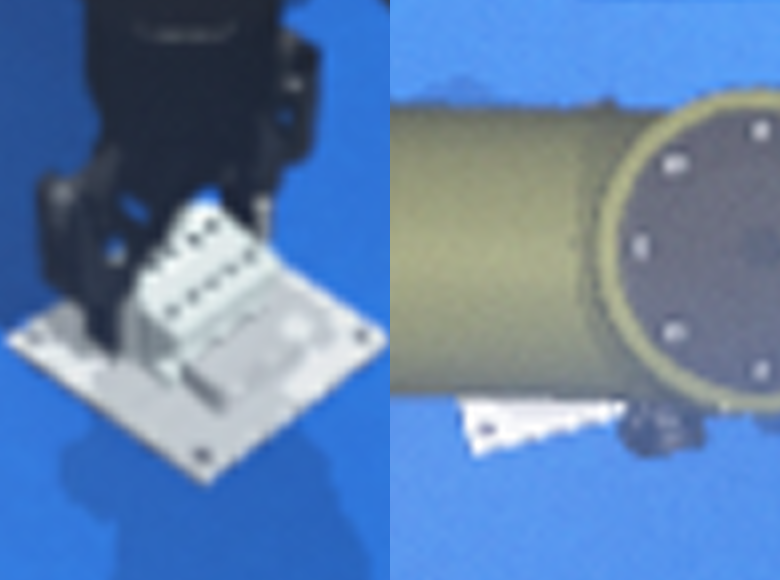

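Request:
drive_tool(
  deltas=[
    [0, 0, 0, 0, 1],
    [0, 0, 0, 0, 1],
    [0, 0, 0, 0, 1],
    [0, 0, 0.002, 0, 1],
    [-0.002, 0.007, 0.002, 0, 1],
    [-0.004, 0.0145, 0.002, 0, 1],
    [-0.006, 0.0215, 0.002, 0, 1],
    [-0.006, 0.0215, 0.002, 0, 1],
  ],
)

```text
clock: 17.25
tcp_pos: [0.4992, -0.1828, 0.0223]
tool_rot: [0.0, 0.798, -0.603, -0.0]
force: [0.5, 0.3, -2.6]
gripper_width: 0.692
```

```bash
python3 lk.py 15 .5 -.185 .03; python3 - <<'E'
from dk import *
th=np.arcsin(5/40.); xe=.0235
Rm=(R.from_euler('z',DA+np.pi)*R.from_euler('y',-th)).as_matrix()
P=d2w([xe,0,.0068])[0]-Rm@np.array([-.024,0,0])
draw(15,(P,Rm),'pics/d15.png')
E
```

```text
17.35 [ 0.49935233 -0.18300562  0.02240775] [-0.1411233  -0.12394786 -2.23346193] 0.6931939479205129
```

View pics/d15.png

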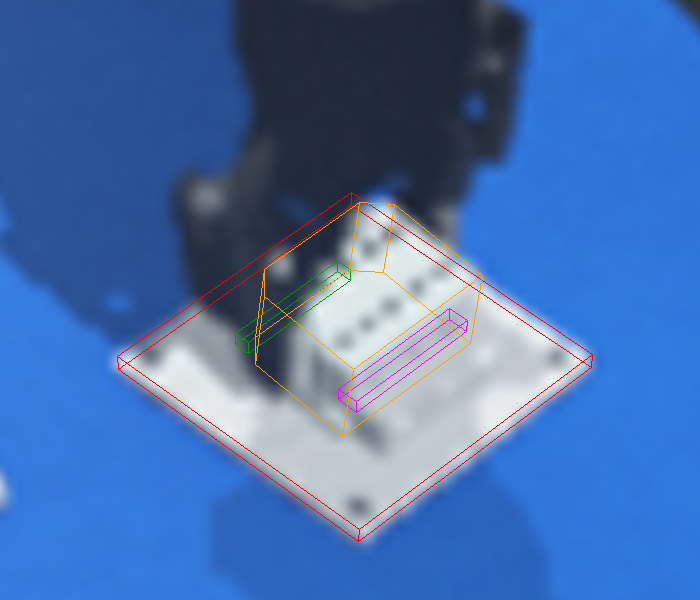

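View pics/lk15.png

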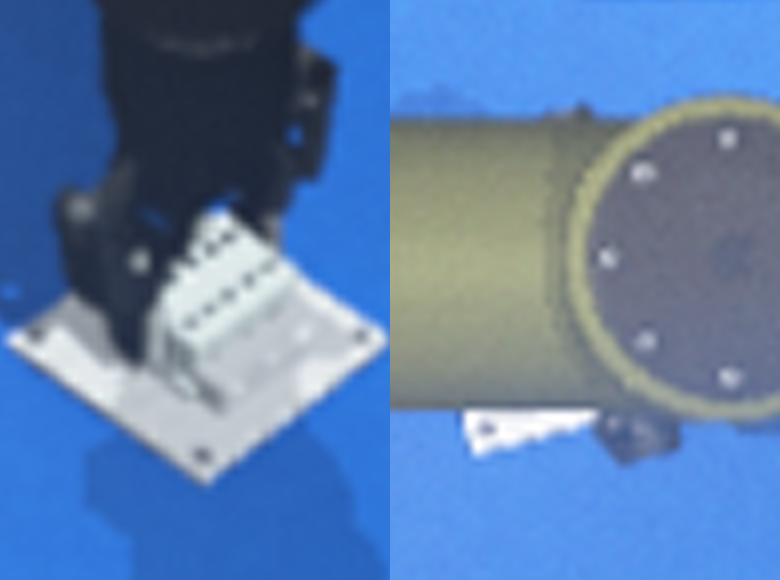

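Request:
drive_tool(
  deltas=[
    [-0.0003, 0.001, 0, 0, 1],
    [-0.0007, 0.0024, 0, 0, 1],
    [-0.001, 0.0036, 0, 0, 1],
    [-0.001, 0.0036, 0, 0, 1],
    [-0.001, 0.0036, 0, 0, 1],
    [-0.001, 0.0036, 0, 0, 1],
    [-0.001, 0.0036, 0, 0, 1],
    [-0.001, 0.0036, 0, 0, 1],
  ],
)

```text
clock: 18.35
tcp_pos: [0.4991, -0.1818, 0.0227]
tool_rot: [0.0, 0.798, -0.603, -0.0]
force: [-0.0, -0.0, -2.0]
gripper_width: 0.69
```

Request:
drive_tool(
  deltas=[
    [-0.0003, 0.001, 0, 0, 1],
    [-0.0007, 0.0024, 0, 0, 1],
    [-0.001, 0.0036, 0, 0, 1],
    [-0.001, 0.0036, 0, 0, 1],
    [-0.001, 0.0036, 0, 0, 1],
    [-0.001, 0.0036, 0, 0, 1],
    [-0.001, 0.0036, 0, 0, 1],
    [-0.001, 0.0036, 0, 0, 1],
  ],
)

```text
clock: 19.35
tcp_pos: [0.4988, -0.1805, 0.0227]
tool_rot: [0.0, 0.798, -0.603, 0.0]
force: [0.7, -4.2, -3.4]
gripper_width: 0.692
```

```bash
python3 lk.py 16 .5 -.185 .03; python3 - <<'E'
from dk import *
z=cv2.imread('pics/scene16.png'); u=proj('scene',[.5,-.185,.02])[0].round().astype(int)
cv2.imwrite('pics/z16.png',cv2.resize(z[u[1]-22:u[1]+18,u[0]-26:u[0]+24],None,fx=15,fy=15,interpolation=cv2.INTER_LANCZOS4))
E
```

```text
19.45 [ 0.49878453 -0.18050757  0.0227225 ] [ 1.56916471 -3.2662844  -3.27178364] 0.6938944889436561
```

View pics/z16.png

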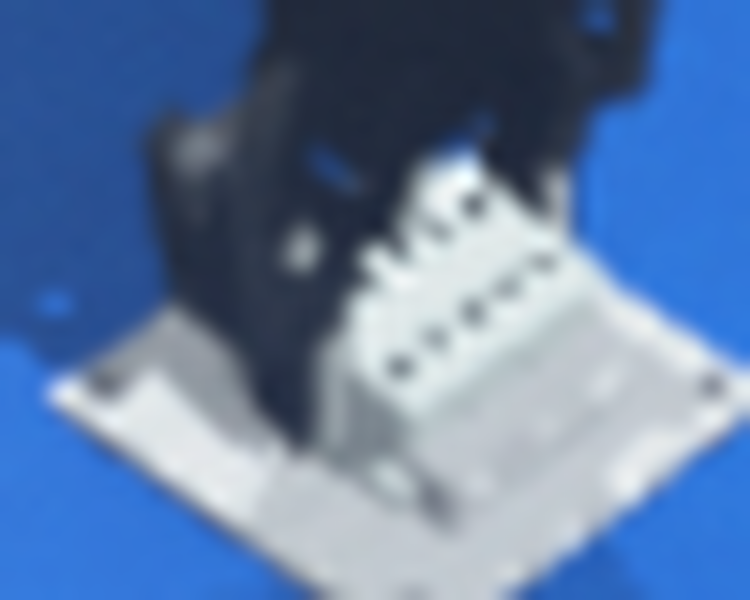

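Request:
drive_tool(
  deltas=[
    [0, 0, 0, 0, -0.6],
    [0, 0, 0, 0, -0.6],
    [0, 0, 0, 0, -0.6],
    [0, 0, 0, 0, -0.6],
    [0, 0, 0, 0, -0.6],
    [0, 0, 0, 0, -0.8],
    [0, 0, 0, 0, -0.8],
    [0, 0, 0, 0, -0.8],
  ],
)

```text
clock: 20.45
tcp_pos: [0.4987, -0.1803, 0.0226]
tool_rot: [0.0, 0.798, -0.603, -0.0]
force: [-0.1, -0.9, -0.1]
gripper_width: 0.899
```

```bash
python3 lk.py 17 .5 -.185 .03; python3 - <<'E'
from dk import *
P=d2w([0.0,0,.006])[0]; Rm=R.from_euler('z',DA+np.pi).as_matrix()
draw(17,(P,Rm),'pics/d17.png')
z=cv2.imread('pics/scene17.png'); u=proj('scene',[.5,-.185,.02])[0].round().astype(int)
cv2.imwrite('pics/z17.png',cv2.resize(z[u[1]-22:u[1]+18,u[0]-26:u[0]+24],None,fx=15,fy=15,interpolation=cv2.INTER_LANCZOS4))
E
```

```text
20.55 [ 0.4987333  -0.18030925  0.02264991] [ 0.87353624 -0.0494286   0.70249694] 0.9000397152107608
```

View pics/d17.png

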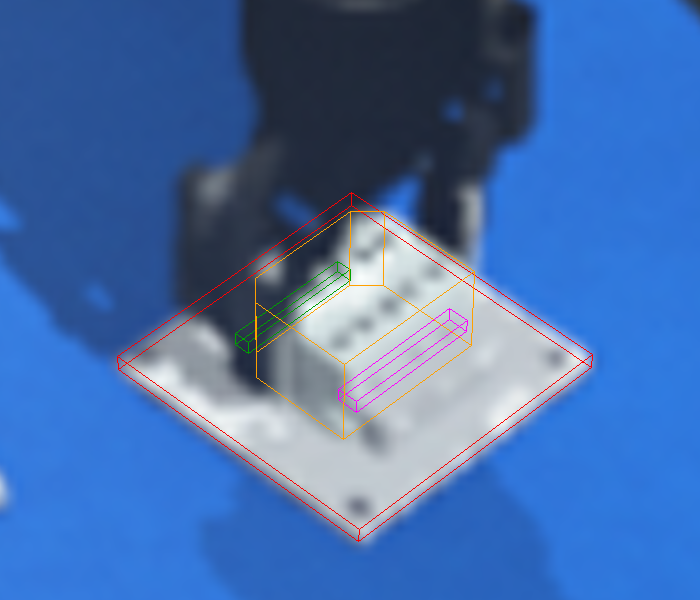

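View pics/z17.png

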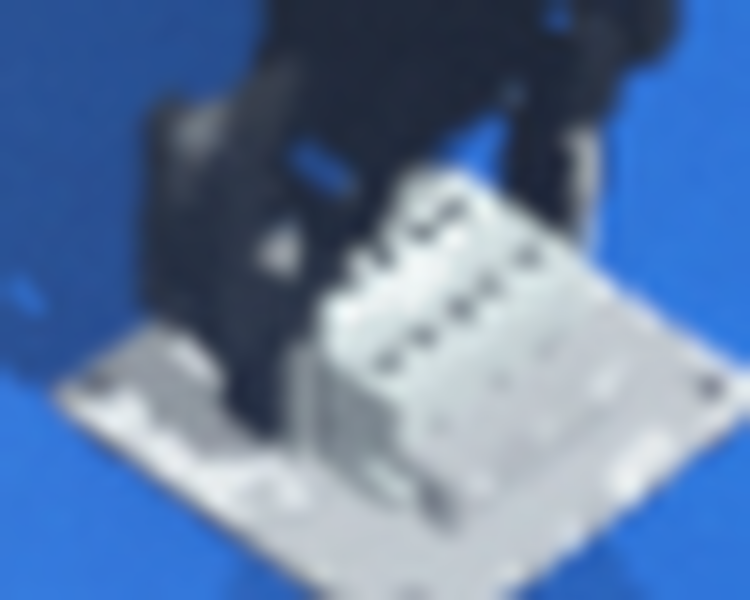

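Request:
drive_tool(
  deltas=[
    [0, 0, 0.02, 0, -1],
    [0, 0, 0.06, 0, -1],
    [0, 0, 0.15, 0, -1],
    [0, 0, 0.27, 0, -1],
    [0, 0.12, 0.4, 0, -1],
    [0, 0.26, 0.45, 0, -1],
    [0, 0.4, 0.45, 0, -1],
    [0, 0.54, 0.45, 0, -1],
  ],
)

```text
clock: 21.55
tcp_pos: [0.4987, 0.0376, 0.205]
tool_rot: [-0.001, 0.798, -0.603, 0.001]
force: [0.3, 0.1, -0.3]
gripper_width: 0.999
```

```bash
python3 lk.py 18 .5 -.185 .03; python3 - <<'E'
from dk import *
from fitb import *
st={}
im=cv2.imread('pics/top18.png')[:,:,::-1]
P=d2w([0.0,0,.006])[0]; Rm=R.from_euler('z',DA+np.pi).as_matrix()
draw(18,(P,Rm),'pics/d18.png')
o=[]
for n in('scene','top'):
    z=cv2.imread(f'pics/{n}18.png'); u=proj(n,[.5,-.185,.02])[0].round().astype(int)
    o.append(cv2.resize(z[u[1]-22:u[1]+22,u[0]-20:u[0]+20],(395,434),interpolation=cv2.INTER_LANCZOS4))
cv2.imwrite('pics/z18.png',np.hstack(o))
E
```

```text
21.65 [0.49855952 0.03985528 0.20402046] [-0.3995642  -0.53082819  0.18108427] 1.0023666497423698
```

View pics/d18.png

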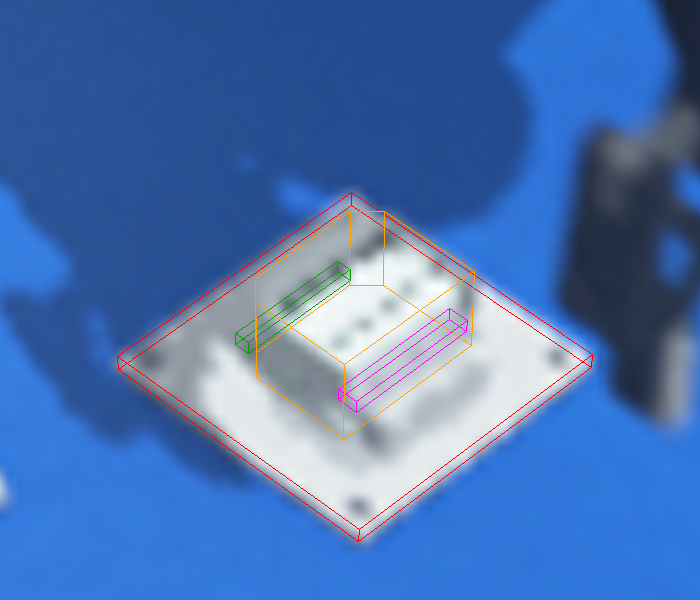

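View pics/z18.png

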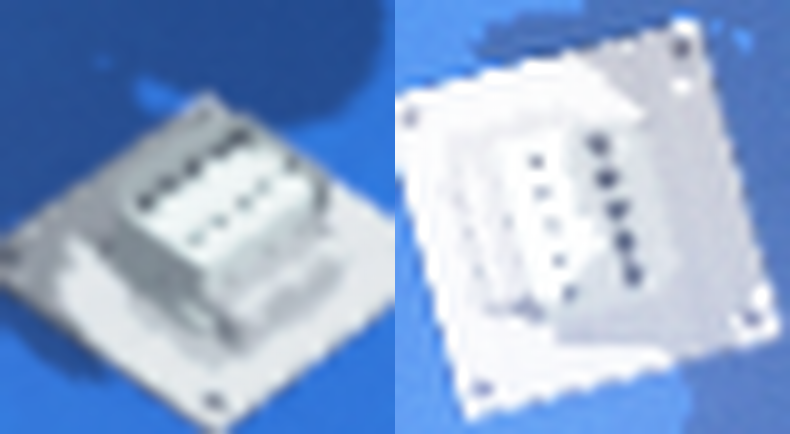

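Request:
drive_tool(
  deltas=[
    [0, 0.07, 0, 0, -1],
    [0, 0.16, 0, 0, -1],
    [0, 0.26, 0, 0, -1],
    [0, 0.36, 0, 0, -1],
    [0, 0.46, 0, 0, -1],
    [0, 0.56, 0, 0, -1],
    [0, 0.62, 0, 0, -1],
    [0, 0.64, 0, 0, -1],
  ],
)

```text
clock: 22.65
tcp_pos: [0.4988, 0.2924, 0.203]
tool_rot: [0.0, 0.798, -0.603, 0.0]
force: [-0.4, -0.0, -0.3]
gripper_width: 1.0
```

```bash
cat > fin.py <<'E'
import sys
from dk import *
k=sys.argv[1]
for n in('scene','top'): snap(n,n+k)
P=d2w([0.0,0,.006])[0]; Rm=R.from_euler('z',DA+np.pi).as_matrix()
s=15; o=[]
for n,w,h in(('scene',24,20),('top',24,20)):
    im=cv2.imread(f'pics/{n}{k}.png'); u=proj(n,[.5,-.185,.02])[0].round().astype(int)
    for wire in(0,1):
        z=cv2.resize(im,None,fx=s,fy=s,interpolation=cv2.INTER_CUBIC)
        if wire:
            sh=np.array([0,0]) if n=='scene' else np.array([.0015,.003])
            Q=P+np.r_[sh,0]; U=((proj(n,block_pts()@Rm.T+Q)+.5)*s).astype(int)
            for i in range(6):
                for a,b in((i,(i+1)%6),(6+i,6+(i+1)%6),(i,i+6)): cv2.line(z,tuple(map(int,U[a])),tuple(map(int,U[b])),(0,0,255),1)
        o.append(z[(u[1]-h)*s:(u[1]+h)*s,(u[0]-w)*s:(u[0]+w)*s])
a=np.vstack([np.hstack(o[:2]),np.hstack(o[2:])]); cv2.imwrite(f'pics/f{k}.png',cv2.resize(a,(720,600),interpolation=cv2.INTER_AREA)); cv2.imwrite(f'pics/fs{k}.png',o[0]);cv2.imwrite(f'pics/fw{k}.png',o[1])
print(a.shape,readout.state()['clock'],[proj(n,[.5,-.185,.02])[0] for n in('scene','top')])
E
python3 fin.py 19
```

```text
(1200, 1440, 3) 22.75 [array([282.28822951, 190.71453444]), array([332.40377544, 237.57112921])]
```

View pics/f19.png

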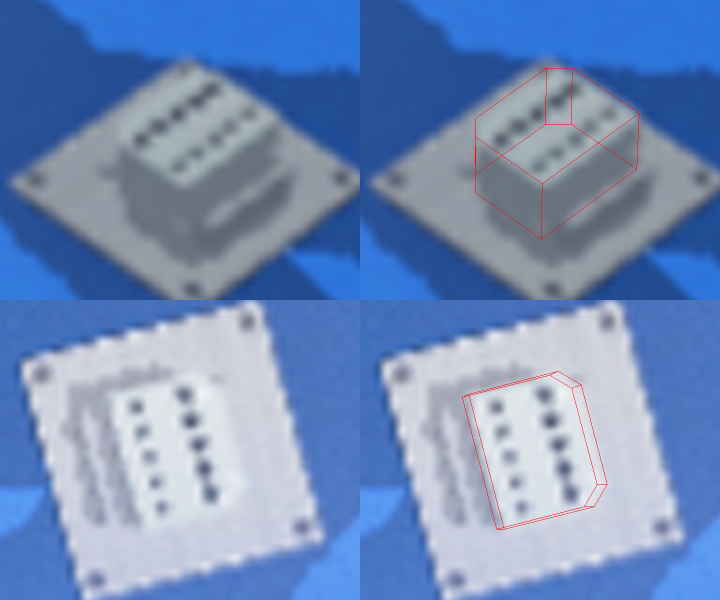

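View pics/fw19.png

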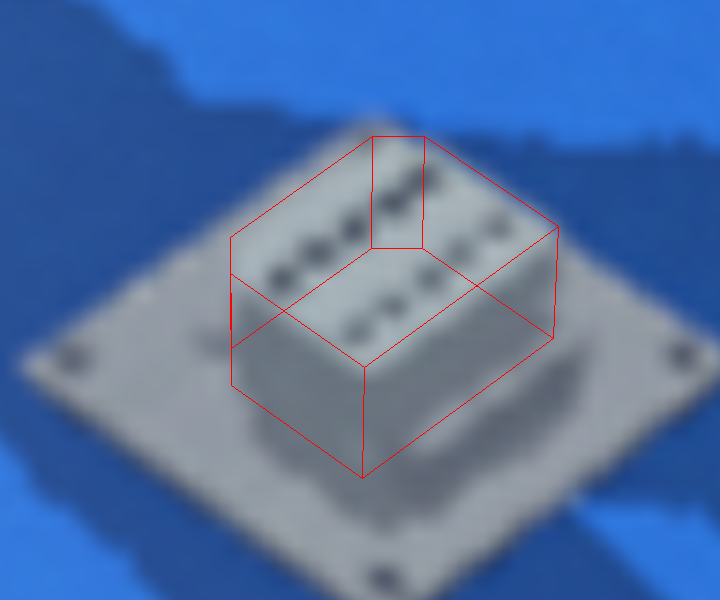

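```bash
python3 - <<'E'
from dk import *
s=8
def holes(n,k,cen,w,h):
    im=cv2.cvtColor(cv2.imread(f'pics/{n}{k}.png'),cv2.COLOR_BGR2GRAY); u0,v0=int(cen[0])-w,int(cen[1])-h
    c=cv2.resize(im[v0:v0+2*h,u0:u0+2*w],None,fx=s,fy=s,interpolation=cv2.INTER_CUBIC).astype(np.float32)
    bl=cv2.GaussianBlur(c,(0,0),s*.5)-cv2.GaussianBlur(c,(0,0),s*2.0)
    mn=(bl==cv2.erode(bl,np.ones((2*s+1,)*2)))&(bl<-3)
    ys,xs=np.nonzero(mn); return [( (x+.5)/s-.5+u0,(y+.5)/s-.5+v0,bl[y,x]) for x,y in zip(xs,ys)]
P=d2w([0,0,.006])[0]; Rm=R.from_euler('z',DA+np.pi)
for n in('top','scene'):
    cen=proj(n,P+[0,0,.034])[0]
    for u,v,b in holes(n,19,cen,14,14):
        w=at(n,u-(.8 if n=='scene' else 0),v+(1.2 if n=='scene' else 0),.040)
        if n=='top': w=w-[.0015,.003,0]
        l=Rm.inv().apply(w-P)*1000
        if abs(l[0])<26 and abs(l[1])<32: print(n,np.round([u,v],1),l.round(1),round(float(b),1))
E
```

```text
top [336.6 227.9] [23.4 25.1 34. ] -15.3
top [332.1 230.2] [ 7.4 21.6 34. ] -60.3
top [325.8 231.8] [-13.5  21.5  34. ] -46.2
top [332.9 233.7] [ 7.3 10.  34. ] -70.5
top [326.4 235.1] [-14.2  10.8  34. ] -41.4
top [333.9 236.8] [ 7.8 -0.6 34. ] -62.3
top [327.6 238.4] [-13.5  -0.6  34. ] -37.1
top [334.8 240.1] [  7.9 -11.4  34. ] -65.9
top [328.3 241.8] [-13.9 -11.7  34. ] -40.0
top [335.6 243.3] [  7.5 -22.1  34. ] -64.8
top [329.1 245.2] [-14.3 -22.8  34. ] -38.4
scene [284.9 178.7] [ 21.  -31.2  34. ] -17.8
scene [283.8 183.9] [  6.5 -10.8  34. ] -38.0
scene [290.6 185.7] [-14.7 -20.3  34. ] -9.0
scene [281.2 185.8] [ 6.4  1.4 34. ] -38.7
scene [278.7 187.4] [ 6.9 12.5 34. ] -36.1
scene [288.1 187.4] [-14.6  -8.8  34. ] -19.6
scene [276.4 189.1] [ 6.8 22.9 34. ] -32.6
scene [286.2 189.1] [-15.4   0.9  34. ] -24.1
scene [283.7 190.9] [-15.7  12.6  34. ] -21.1
scene [281.4 192.4] [-15.3  22.6  34. ] -15.8
```

```bash
python3 - <<'E'
from h import *
for n,pts in(('scene',((224,257),(390,376),(207,139))),('top',((285,150),(127,201),(442,207)))):
    a=cv2.imread(f'pics/{n}0.png',0).astype(np.float32);b=cv2.imread(f'pics/{n}19.png',0).astype(np.float32)
    for u,v in pts:
        w=20; A=a[v-w:v+w,u-w:u+w];B=b[v-w:v+w,u-w:u+w]; print(n,cv2.phaseCorrelate(A,B)[0],np.abs(A-B).mean())
st=readout.state(); print(st['clock'],st['force'],st['tcp_pos'])
order.finish_job()
E
```

```text
scene (0.04121746838075424, 0.03205934194453164) 0.551875
scene (-0.03513855734767546, 0.33733775627516494) 9.191875
scene (-0.014671031170475857, -0.00945863535105218) 0.435625
top (0.128487533020202, -0.03620913507707968) 5.2875
top (-0.07733493560728277, 0.09343495184962691) 27.951876
top (-0.10674625790457881, 0.047046287036184964) 1.7175
22.75 [-0.64471952 -1.21290376  0.5095594 ] [0.49882303 0.29167514 0.20291157]
the job is handed in; nothing more can be done
```

The bur block is seated flat in the dock nearest the robot, holes up and its groove over the lip, and the job is handed in at 22.8 s. No verdict was reported.

**How it was done:** The tool could only turn about the vertical. I tipped the block with closed fingers, first onto its grooved side and then onto its underside. I then gripped it by its ends and set its +x edge on the sill. Letting go there let the grooved side drop to the floor. I gripped it again while tilted, slid it under the lip until it met 4 N of resistance, and released it so the other side dropped behind the sill.

**Last checks:**
- **Seating:** Both cameras put the block within about 1 mm of centre on the lip. The spacing of the hole rows agrees between the two views, which means it is flat.
- **Robot:** The arm is about 0.47 m away, touching nothing, and the forces read near zero.
- **Other things:** The canister, jar and carton had not moved between the first and last pictures, to within about a third of a pixel. The jar's brightness changed a lot, probably from the arm's shadow.

**What disagreed:**
- **Cameras:** The two views differed by about 8 mm at first. I corrected the scene camera by sighting on the gripper, then set the top camera to match it, so the two are not fully independent.
- **Tilt:** The block went in at an intended tilt of about 7 degrees, not the 12 mentioned. My geometry check and the low contact force showed that was enough.

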